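# Pack the tent pegs into the spring-arm caddy

## Robot

A 6-joint arm with a two-finger parallel gripper is mounted at the origin on the work surface. World frame = base frame: x ahead of the robot, y to its left, z up, the work surface at z = 0. Lengths are in m, angles in degrees, forces in N, time in s.
With the tool pointing down it reaches from about 0.3 to 0.875 m from the base axis. Payload 6.4 kg.
Tool frame: the origin (TCP) lies at the very end of the fingers, on their centre line; the grasp point (between the pads) lies behind it (manip.hold_point_z is the z of the grasp point in the tool frame, in m); z points along the fingers, x is the direction in which the jaws open and shut, and the axes are right-handed (so a half turn about z gives the same grasp; the last joint's range is limited). The gripper opens to 88 mm and grips with 3 to 60 N. Pads are 18 mm wide; open, the fingers measure 123 mm over their backs; the gripper's body (75 mm by 187 mm) begins 45 mm behind the grasp point.
Start: joints at [61.748, 10.359, 92.074, -0, 77.567, -11.82], TCP at [0.163, 0.552, 0.214] pointing down, gripper open.
Joint ranges: [-171.53, 171.53], [-51.25, 118.39], [17.06, 147.69], [-65.23, 245.23], [0, 150.52], [-178.68, 178.68]. Speed limits (degrees/s): [147.25, 147.25, 172.46, 180, 180, 180].

## Interface

Orientations are given as [roll, pitch, yaw] about the fixed x, y, z axes, in that order (R = Rz(yaw) Ry(pitch) Rx(roll)).
In Python, from plant import readout, imaging, manip gives the robot as it stands.
- The arm moves only by the tool move_arm, never from a script. Its argument "plan" is a list of rows, each a list of 7 numbers: the shift along the tool's x, y, z in mm, then the turn, a rotation vector about the tool's x, y, z in degrees, then the gripper's target within -1 to 1 (fully open at 1, half-way at 0, shut at -1). In form: [[dx, dy, dz, wx, wy, wz, fingers], ...]. A call has 1 to 5 rows; each row shifts and turns the pose as measured when the row begins, along the tool's axes as they then stand; what a row does not reach is not made up. A row lasts 1/10 s, in which the tool goes at most 50 mm and 8.59 degrees, less where a joint would pass 70% of its speed; a pose out of reach is approached as far as the arm can. A call is refused whole if a number of a shift passes 50 or a number of a turn 8.59, either way. A call with a gripper value outside its range is refused whole. The fingers move at their own pace and stop on an object; "newtons" is the grip in N (left out, the last holds). Time passes only in rows, so rows that do not move let the fingers close. It gives the time, the measured TCP pose, the force and the opening at its end, in the units of the state.
- readout.observe(): the state, without advancing time (a new reading comes with each control period).
- imaging.get_image(name): name is "scene" or "top" or "wrist"; returns (picture, depth): 400x640x3 uint8, red, green, blue; 400x640 float32, m along the optical axis (not along the pixel's ray), 0 where there is no reading.
- imaging.camera_model(name): a dict with "fovy" (degrees; the focal length in pixels is half the picture's height over the tangent of half this angle, whatever the lens; pixels are square), "cx", "cy" (the principal point, pixels), "xyz" and "rotation" of the camera in the world; the wrist camera has in their place "T_tool_cam" (4x4, takes a point from camera to tool coordinates, whose origin is the TCP and whose axes are the tool frame's). Camera axes: x right, y down, z forward; pixel columns grow to the right and rows downward; lengths in m; the calibration is good to about 2 mm. A picture is of the moment at which its call begins: read the wrist's pose just before it. camera_model takes no time and is no camera call.
- manip.close_job(): hands the job in, once; it reports no verdict.
The state is a dict: "clock": time; "joints": joint angles; "qd": joint speeds; "effort": joint torques, N m; "tool_pos": TCP position; "ee_rot": TCP orientation; "wrist_force": force on the tool from outside, world axes, zero at the start; "torque": the same for the moment, N m; "grip_width": finger opening in m.
Only numpy, scipy, OpenCV 4.12 (cv2) and the standard library are available. Lean on these libraries where they do the work, as an engineer would, in place of code of your own. Each camera call takes 0.05 s, during which the arm holds its last target. There are 200 camera calls.

## Task

Pack the loose tent pegs on the bench away in the red caddy: first swing its sprung hold-down arm right back until it stays hooked under the catch by itself, then lay every steel peg lengthwise in the wide bay and every plastic peg lengthwise in the narrow bay. The catch is a hair trigger, so do not set it off until the last peg is in; then press the release button so that the arm snaps shut over the pegs, and leave the mallet and the other things on the bench where they are.

Things in the scene. Friction and masses are not known exactly. Their poses are not given: they have to be found in the camera images.
- caddy: red plastic peg caddy, stuck to the bench by non-slip feet. Origin: on the bench under the middle of the arm's hinge line; z up, -x over the two open bays, +x over the low rear deck with catch and button (at the start roughly to the robot's right). Outer walls and divider 5 mm thick, rim 52 mm above the bench. Deck: x 0 to 165 mm, 215 mm wide, top 22 mm above the bench
- steel_bay (a point): middle of the floor of the wide bay, for steel pegs: 200 mm long (caddy x), 115 mm wide (caddy y), at caddy x -105, y +45 mm, 5 mm above the bench; walls 47 mm higher. Axes as the caddy's. Pegs lie along x, either way round
- plastic_bay (a point): middle of the floor of the narrow bay, for plastic pegs: 200 mm long (caddy x), 85 mm wide (caddy y), at caddy x -105, y -60 mm, 5 mm above the bench; walls 47 mm higher. Axes as the caddy's. Pegs lie along x, either way round
- bail (a joint): angle of the sprung hold-down arm, rad: 0 shut, level across the middle of the bays; 1.57 straight up; 3.14 hooked, level over the rear deck; end stop 3.27. A U of steel rod: 8 mm side rods, 10 mm cross bar 203 mm long (along caddy y) on a 92 mm radius. Its spring always drives it shut: 1.6 N at the bar when shut, 5 N when hooked; let go, it flies shut in about 0.3 s
- bail_hinge (a point): middle of the arm's hinge line: caddy x 0, y 0, 60 mm above the bench; the line runs along caddy y. At joint angle a the cross bar's centre line is at caddy x = -92 cos a mm, height 60 + 92 sin a mm. Axes as the caddy's
- bail_grip (a point): centre of the black rubber sleeve (50 mm long, 12 mm thick, on the 10 mm bar) on the arm's cross bar, at caddy y +58 mm, clear of the catch: grip it from above with the fingers either side of the bar, which turns freely between them
- release (a joint): angle of the rocking catch, rad: 0 at rest (it springs back), up to 0.42. Black rocker 18 mm wide at caddy y 0, pivot 88 mm behind the hinge line, 36 mm above the bench, top 88 mm. The bar coming down on its ramp pushes the nose back and the nose springs over it, a few mm of hold: take the arm to about 3.22, then ease off and let go. Turning it about 0.23 rad frees the arm
- button_top (a point): centre of the top of the round black release button, 30 mm across, on the rear end of the catch, at caddy x 138, y 0, 51 mm above the bench. Pressed straight down about 12 mm, with only 2 to 3 N, it lets the arm fly shut; it bottoms at 20 mm
- steel_peg0_mid (a point): a silver steel tent peg: round rod 12 mm thick, 180 mm long over all, pointed at its -x end, bent into a flat side hook 33 mm wide at its +x end; about 150 g. Point: on the rod's centre line at mid-length, 6 mm above its underside; x along the rod towards the hook. Starts flat on the bench, roughly along world y, hook either way. None if absent or held
- steel_peg1_mid (a point): a silver steel tent peg: round rod 12 mm thick, 180 mm long over all, pointed at its -x end, bent into a flat side hook 33 mm wide at its +x end; about 150 g. Point: on the rod's centre line at mid-length, 6 mm above its underside; x along the rod towards the hook. Starts flat on the bench, roughly along world y, hook either way. None if absent or held
- steel_peg2_mid (a point): a silver steel tent peg: round rod 12 mm thick, 180 mm long over all, pointed at its -x end, bent into a flat side hook 33 mm wide at its +x end; about 150 g. Point: on the rod's centre line at mid-length, 6 mm above its underside; x along the rod towards the hook. Starts flat on the bench, roughly along world y, hook either way. None if absent or held
- steel_peg3_mid (a point): a silver steel tent peg: round rod 12 mm thick, 180 mm long over all, pointed at its -x end, bent into a flat side hook 33 mm wide at its +x end; about 150 g. Point: on the rod's centre line at mid-length, 6 mm above its underside; x along the rod towards the hook. Starts flat on the bench, roughly along world y, hook either way. None if absent or held
- steel_peg4_mid (a point): a silver steel tent peg: round rod 12 mm thick, 180 mm long over all, pointed at its -x end, bent into a flat side hook 33 mm wide at its +x end; about 150 g. Point: on the rod's centre line at mid-length, 6 mm above its underside; x along the rod towards the hook. Starts flat on the bench, roughly along world y, hook either way. None if absent or held
- plastic_peg0_mid (a point): a yellow plastic tent peg: flat bar 166 mm long, 14 mm thick, 18 mm wide over its middle 115 mm, narrower at the tip (-x), head 36 mm wide at +x; about 60 g. Point: its centre at mid-length, 7 mm above its underside; x along the peg towards the head. Starts flat on the bench, roughly along world y, head either way. None if absent or held
- plastic_peg1_mid (a point): a yellow plastic tent peg: flat bar 166 mm long, 14 mm thick, 18 mm wide over its middle 115 mm, narrower at the tip (-x), head 36 mm wide at +x; about 60 g. Point: its centre at mid-length, 7 mm above its underside; x along the peg towards the head. Starts flat on the bench, roughly along world y, head either way. None if absent or held
- mallet: bystander: black silicone mallet with a wooden handle, lying at the back; origin under the middle of its head (92 mm by 60 mm), handle 215 mm along its -y
- saucer: bystander: white ceramic saucer 150 mm across near the bench's left edge; origin under its centre
- mug: bystander: blue mug 95 mm tall, 84 mm across, upright; origin under its centre
- torch: bystander: metal torch 38 mm thick, 140 mm long, lying; origin on the bench under its middle, x along it
- spray_can: bystander: spray can 170 mm tall, 60 mm across, upright; origin under its centre
- jar: bystander: glass jar 85 mm tall, 72 mm across, upright; origin under its centre
There are look-alikes about, which are no part of the job. Leave any purple look-alike of the part that bears steel_peg1_mid alone.

How it is judged (in metres and radians):
On the way, in this order (a step that is already met when the one before it is completed fails the run):
1. the sprung arm is hooked back under its catch and stays there with the hand well away from it (value of joint bail above 3 rad and distance between the grasp point and bail_grip above 0.08 m), for 0.3 s.
2. with the arm still hooked back, every peg lies in its own bay (value of joint bail above 3 rad and x of steel_peg0_mid in the frame of caddy between -0.135 and -0.075 m and y of steel_peg0_mid in the frame of caddy between -0.0125 and 0.1025 m and z of each of steel_peg0_mid, steel_peg1_mid, steel_peg2_mid, steel_peg3_mid, steel_peg4_mid, plastic_peg0_mid, plastic_peg1_mid in the frame of caddy below 0.046 m and angle between steel_peg0_mid's own x axis and vertical between 1.27 and 1.87 rad and x of steel_peg1_mid in the frame of caddy between -0.135 and -0.075 m and y of steel_peg1_mid in the frame of caddy between -0.0125 and 0.1025 m and angle between steel_peg1_mid's own x axis and vertical between 1.27 and 1.87 rad and x of steel_peg2_mid in the frame of caddy between -0.135 and -0.075 m and y of steel_peg2_mid in the frame of caddy between -0.0125 and 0.1025 m and angle between steel_peg2_mid's own x axis and vertical between 1.27 and 1.87 rad and x of steel_peg3_mid in the frame of caddy between -0.135 and -0.075 m and y of steel_peg3_mid in the frame of caddy between -0.0125 and 0.1025 m and angle between steel_peg3_mid's own x axis and vertical between 1.27 and 1.87 rad and x of steel_peg4_mid in the frame of caddy between -0.135 and -0.075 m and y of steel_peg4_mid in the frame of caddy between -0.0125 and 0.1025 m and angle between steel_peg4_mid's own x axis and vertical between 1.27 and 1.87 rad and x of plastic_peg0_mid in the frame of caddy between -0.135 and -0.075 m and y of plastic_peg0_mid in the frame of caddy between -0.1025 and -0.0175 m and angle between plastic_peg0_mid's own x axis and vertical between 1.27 and 1.87 rad and x of plastic_peg1_mid in the frame of caddy between -0.135 and -0.075 m and y of plastic_peg1_mid in the frame of caddy between -0.1025 and -0.0175 m and angle between plastic_peg1_mid's own x axis and vertical between 1.27 and 1.87 rad), for 0.2 s.
3. the catch has been released and the arm has snapped shut over the pegs (value of joint bail below 0.08 rad and x of steel_peg0_mid in the frame of caddy between -0.135 and -0.075 m and y of steel_peg0_mid in the frame of caddy between -0.0125 and 0.1025 m and z of each of steel_peg0_mid, steel_peg1_mid, steel_peg2_mid, steel_peg3_mid, steel_peg4_mid, plastic_peg0_mid, plastic_peg1_mid in the frame of caddy below 0.046 m and angle between steel_peg0_mid's own x axis and vertical between 1.27 and 1.87 rad and x of steel_peg1_mid in the frame of caddy between -0.135 and -0.075 m and y of steel_peg1_mid in the frame of caddy between -0.0125 and 0.1025 m and angle between steel_peg1_mid's own x axis and vertical between 1.27 and 1.87 rad and x of steel_peg2_mid in the frame of caddy between -0.135 and -0.075 m and y of steel_peg2_mid in the frame of caddy between -0.0125 and 0.1025 m and angle between steel_peg2_mid's own x axis and vertical between 1.27 and 1.87 rad and x of steel_peg3_mid in the frame of caddy between -0.135 and -0.075 m and y of steel_peg3_mid in the frame of caddy between -0.0125 and 0.1025 m and angle between steel_peg3_mid's own x axis and vertical between 1.27 and 1.87 rad and x of steel_peg4_mid in the frame of caddy between -0.135 and -0.075 m and y of steel_peg4_mid in the frame of caddy between -0.0125 and 0.1025 m and angle between steel_peg4_mid's own x axis and vertical between 1.27 and 1.87 rad and x of plastic_peg0_mid in the frame of caddy between -0.135 and -0.075 m and y of plastic_peg0_mid in the frame of caddy between -0.1025 and -0.0175 m and angle between plastic_peg0_mid's own x axis and vertical between 1.27 and 1.87 rad and x of plastic_peg1_mid in the frame of caddy between -0.135 and -0.075 m and y of plastic_peg1_mid in the frame of caddy between -0.1025 and -0.0175 m and angle between plastic_peg1_mid's own x axis and vertical between 1.27 and 1.87 rad), for 0.2 s.
At the end, for the whole second after the job is handed in: The arm is fully shut (within 0.08 rad), every steel peg lies in the wide bay and every plastic peg in the narrow bay, lengthwise, level within 17 degrees, its centre below the rim (under 46 mm above the bench), and the bystanders are within 40 mm of where they were (all of step 3 and distance of each of mallet, saucer, mug, torch, spray_can, jar from where it was at the start of the episode below 0.04 m); the robot touches nothing.
It fails at once if the sprung arm flies shut while some of the pegs are in their bays and others are not (velocity of joint bail below -2 rad/s and value of joint bail below 2.9 rad and ((x of steel_peg0_mid in the frame of caddy between -0.135 and -0.075 m and y of steel_peg0_mid in the frame of caddy between -0.0125 and 0.1025 m and z of steel_peg0_mid in the frame of caddy below 0.046 m and angle between steel_peg0_mid's own x axis and vertical between 1.27 and 1.87 rad) or (x of steel_peg1_mid in the frame of caddy between -0.135 and -0.075 m and y of steel_peg1_mid in the frame of caddy between -0.0125 and 0.1025 m and z of steel_peg1_mid in the frame of caddy below 0.046 m and angle between steel_peg1_mid's own x axis and vertical between 1.27 and 1.87 rad) or (x of steel_peg2_mid in the frame of caddy between -0.135 and -0.075 m and y of steel_peg2_mid in the frame of caddy between -0.0125 and 0.1025 m and z of steel_peg2_mid in the frame of caddy below 0.046 m and angle between steel_peg2_mid's own x axis and vertical between 1.27 and 1.87 rad) or (x of steel_peg3_mid in the frame of caddy between -0.135 and -0.075 m and y of steel_peg3_mid in the frame of caddy between -0.0125 and 0.1025 m and z of steel_peg3_mid in the frame of caddy below 0.046 m and angle between steel_peg3_mid's own x axis and vertical between 1.27 and 1.87 rad) or (x of steel_peg4_mid in the frame of caddy between -0.135 and -0.075 m and y of steel_peg4_mid in the frame of caddy between -0.0125 and 0.1025 m and z of steel_peg4_mid in the frame of caddy below 0.046 m and angle between steel_peg4_mid's own x axis and vertical between 1.27 and 1.87 rad) or (x of plastic_peg0_mid in the frame of caddy between -0.135 and -0.075 m and y of plastic_peg0_mid in the frame of caddy between -0.1025 and -0.0175 m and z of plastic_peg0_mid in the frame of caddy below 0.046 m and angle between plastic_peg0_mid's own x axis and vertical between 1.27 and 1.87 rad) or (x of plastic_peg1_mid in the frame of caddy between -0.135 and -0.075 m and y of plastic_peg1_mid in the frame of caddy between -0.1025 and -0.0175 m and z of plastic_peg1_mid in the frame of caddy below 0.046 m and angle between plastic_peg1_mid's own x axis and vertical between 1.27 and 1.87 rad)) and not ((x of steel_peg0_mid in the frame of caddy between -0.135 and -0.075 m and y of steel_peg0_mid in the frame of caddy between -0.0125 and 0.1025 m and z of steel_peg0_mid in the frame of caddy below 0.046 m and angle between steel_peg0_mid's own x axis and vertical between 1.27 and 1.87 rad) and (x of steel_peg1_mid in the frame of caddy between -0.135 and -0.075 m and y of steel_peg1_mid in the frame of caddy between -0.0125 and 0.1025 m and z of steel_peg1_mid in the frame of caddy below 0.046 m and angle between steel_peg1_mid's own x axis and vertical between 1.27 and 1.87 rad) and (x of steel_peg2_mid in the frame of caddy between -0.135 and -0.075 m and y of steel_peg2_mid in the frame of caddy between -0.0125 and 0.1025 m and z of steel_peg2_mid in the frame of caddy below 0.046 m and angle between steel_peg2_mid's own x axis and vertical between 1.27 and 1.87 rad) and (x of steel_peg3_mid in the frame of caddy between -0.135 and -0.075 m and y of steel_peg3_mid in the frame of caddy between -0.0125 and 0.1025 m and z of steel_peg3_mid in the frame of caddy below 0.046 m and angle between steel_peg3_mid's own x axis and vertical between 1.27 and 1.87 rad) and (x of steel_peg4_mid in the frame of caddy between -0.135 and -0.075 m and y of steel_peg4_mid in the frame of caddy between -0.0125 and 0.1025 m and z of steel_peg4_mid in the frame of caddy below 0.046 m and angle between steel_peg4_mid's own x axis and vertical between 1.27 and 1.87 rad) and (x of plastic_peg0_mid in the frame of caddy between -0.135 and -0.075 m and y of plastic_peg0_mid in the frame of caddy between -0.1025 and -0.0175 m and z of plastic_peg0_mid in the frame of caddy below 0.046 m and angle between plastic_peg0_mid's own x axis and vertical between 1.27 and 1.87 rad) and (x of plastic_peg1_mid in the frame of caddy between -0.135 and -0.075 m and y of plastic_peg1_mid in the frame of caddy between -0.1025 and -0.0175 m and z of plastic_peg1_mid in the frame of caddy below 0.046 m and angle between plastic_peg1_mid's own x axis and vertical between 1.27 and 1.87 rad))).
It fails at once if the mallet, saucer, mug, torch, spray can or jar is shifted by more than 40 mm (distance of any of mallet, saucer, mug, torch, spray_can, jar from where it was at the start of the episode above 0.04 m).
It fails at once if the mug, spray can or jar is tipped over (angle between any of mug, spray_can, jar's own z axis and vertical above 0.5 rad).
Of steel_peg0, steel_peg1, steel_peg2, steel_peg3, steel_peg4 only 4 to 5 are there at a start; the rules pass over those that are not, and their reading is None.
Of plastic_peg0, plastic_peg1 only 1 to 2 are there at a start; the rules pass over those that are not, and their reading is None.
At some moment in a run one of steel_peg0, steel_peg1, steel_peg2, steel_peg3, steel_peg4, plastic_peg0, plastic_peg1 may be knocked a few centimetres aside while the robot is not near it.
Once in a run the grip may slacken for a moment while it holds something.
It also fails if it takes over 208 s, if anything falls off the work surface, if the arm or the gripper's body presses on something with over 40 N, if the wrist force passes 120 N, or if a joint passes its speed limit or range.

## Working session

There is one attempt and no reset: what is moved stays moved. The work goes in short steps, Python scripts to look and compute and a tool call to move; the robot and the scene stay as the last step left them, time stands still between calls to the robot, and variables do not carry over. Pictures are saved under pics/ and viewed, on a budget of 14 in all, crops included, one or two more only if the job needs it, and the job is handed in when it is done.

Besides the shell and the picture viewer there is one more tool, called after ">>>" in YAML: its name, and indented under it one key for each argument. move_arm: Moves the arm, as the interface text tells. Its arguments: {"type":"object","properties":{"plan":{"type":"array"},"newtons":{"type":"number"}},"required":["plan"]}

```bash
ls; mkdir -p pics; cat > h.py <<'E'
import numpy as np,cv2
from plant import readout,imaging,manip
from scipy.spatial.transform import Rotation as R
def cam(n,st=None):
    m=imaging.camera_model(n); f=200/np.tan(np.radians(m['fovy'])/2)
    if n=='wrist':
        T=np.eye(4);T[:3,:3]=R.from_euler('xyz',st['ee_rot'],degrees=True).as_matrix();T[:3,3]=st['tool_pos'];T=T@np.array(m['T_tool_cam'])
    else:
        T=np.eye(4);T[:3,3]=m['xyz'];r=np.array(m['rotation']);T[:3,:3]=r if r.shape==(3,3) else R.from_euler('xyz',r,degrees=True).as_matrix()
    return f,m['cx'],m['cy'],T
def shot(n,save=None):
    st=readout.observe(); p,d=imaging.get_image(n); c=cam(n,st)
    if save: cv2.imwrite('pics/'+save,p[:,:,::-1]); np.savez('pics/'+save[:-4],p=p,d=d,f=c[0],cx=c[1],cy=c[2],T=c[3])
    return p,d,c
def ray(c,u,v,z):
    f,cx,cy,T=c; r=T[:3,:3]@np.array([(u-cx)/f,(v-cy)/f,1]); return T[:3,3]+r*(z-T[2,3])/r[2]
def cloud(d,c):
    f,cx,cy,T=c; v,u=np.mgrid[:400,:640]; P=np.stack([(u-cx)/f*d,(v-cy)/f*d,d],-1); return P@T[:3,:3].T+T[:3,3]
def proj(c,X):
    f,cx,cy,T=c; q=(np.asarray(X)-T[:3,3])@T[:3,:3]; return q[...,:2]/q[...,2:]*f+[cx,cy]
E
python3 - <<'E'
from h import *
print(readout.observe()); print(manip.hold_point_z)
for n in('scene','top'):
    print(n,imaging.camera_model(n)); shot(n,n+'0.png')
print(imaging.camera_model('wrist'))
E
```

```text
pics
{'clock': 0.0, 'joints': array([ 6.17478244e+01,  1.04003964e+01,  9.21314553e+01, -1.45981258e-03,
        7.75680727e+01, -1.18209379e+01]), 'qd': array([ 0.00430175,  0.03128692, -0.01973264, -0.04884688, -0.0835419 ,
        0.02102126]), 'effort': array([-6.70958470e-04, -4.33870912e+01, -3.41850078e+01,  7.02454965e-02,
        3.83870944e-02, -1.07225605e-04]), 'tool_pos': array([0.16236489, 0.55099342, 0.21342657]), 'ee_rot': array([-1.79980925e+02,  9.80972443e-02,  7.35690941e+01]), 'wrist_force': array([0.4354321 , 0.02381945, 0.04250318]), 'torque': array([-0.005565  , -0.0082389 ,  0.01925124]), 'grip_width': 0.08840540292780338}
-0.0187
scene {'fovy': 43.98319950193009, 'cx': 312.4630668561658, 'cy': 202.12983803562707, 'xyz': array([1.7772344 , 0.14169239, 0.91634114]), 'rotation': array([-124.6044867 ,   -0.90763225,   95.63214817])}
top {'fovy': 49.37944016672276, 'cx': 318.3387076942914, 'cy': 197.2820495095262, 'xyz': array([0.38372056, 0.02847472, 1.47117745]), 'rotation': array([-174.62850193,   -0.20204325,  -90.44402589])}
{'fovy': 69.05111458210409, 'cx': 314.51205676501604, 'cy': 195.66743227099172, 'T_tool_cam': array([[ 9.99999960e-01,  2.69580989e-04, -8.00092278e-05,
        -2.48611342e-04],
       [-2.36199579e-04,  9.59639935e-01,  2.81231470e-01,
        -7.26758615e-02],
       [ 1.52594708e-04, -2.81231440e-01,  9.59639961e-01,
        -1.70934487e-01],
       [ 0.00000000e+00,  0.00000000e+00,  0.00000000e+00,
         1.00000000e+00]])}
```

View pics/top0.png

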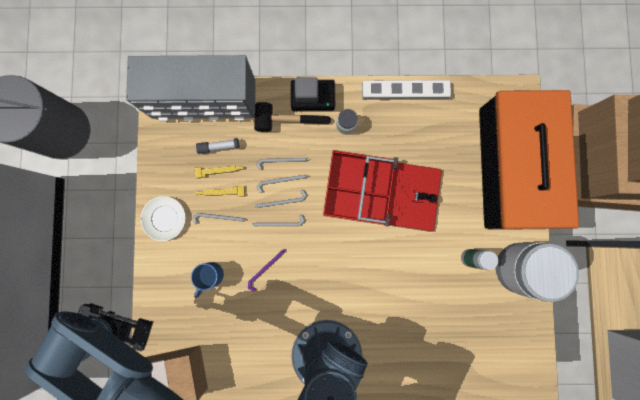

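View pics/scene0.png

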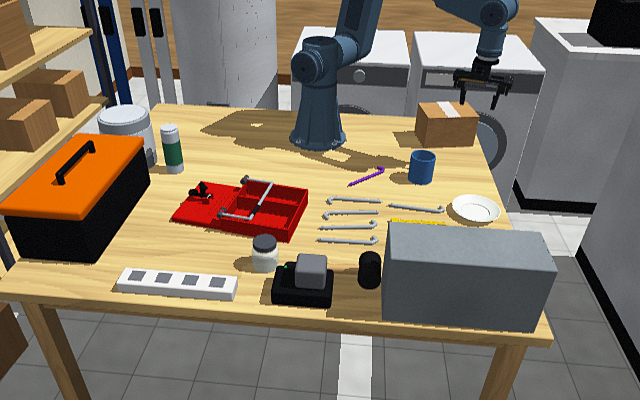

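The top view shows silver pegs at about (283,162), (283,183), (281,199), (279,222) and (220,217), and yellow pegs at (219,171) and (220,191). The purple look-alike at (267,269) is not to be touched. The caddy bays are at (360,187), the deck at (415,197), and the arm's bar at (365,188) with its sleeve towards the wide bay. Next I'll measure these.

```bash
cat > m.py <<'E'
from h import *
def blobs(p,c,mask,z,amin,amax):
    out=[]
    cs,_=cv2.findContours(mask.astype(np.uint8),cv2.RETR_EXTERNAL,cv2.CHAIN_APPROX_NONE)
    for k in cs:
        a=cv2.contourArea(k)
        if not amin<a<amax: continue
        W=np.array([ray(c,u,v,z)[:2] for u,v in k[:,0]])
        (x,y),(w,h),ang=cv2.minAreaRect((W*1000).astype(np.float32))
        out.append((a,k[:,0].mean(0).round(),round(x),round(y),round(w),round(h),round(ang,1)))
    return out
def masks(p):
    hsv=cv2.cvtColor(p,cv2.COLOR_RGB2HSV); H,S,V=[hsv[...,i].astype(int) for i in range(3)]
    return dict(red=((H<6)|(H>174))&(S>170)&(V>60), yel=(H>20)&(H<32)&(S>190)&(V>120), steel=(S<70)&(V>60))
E
python3 - <<'E'
from m import *
for n in('top','scene'):
    q=np.load(f'pics/{n}0.npz'); p=q['p'];d=q['d'];c=(q['f'],q['cx'],q['cy'],q['T'])
    M=masks(p)
    for k,z,a,b in(('red',0.03,500,20000),('yel',.01,60,800),('steel',.008,60,1500)):
        print(n,k,*blobs(p,c,M[k],z,a,b),sep='\n ')
    if n=='top':
        P=cloud(d,c)
        for t in [(283,162),(260,140),(230,250),(415,205),(365,205),(350,165),(327,170),(267,118)]: print(t,P[t[1],t[0]].round(3))
        for (u,v),z in {(333,150):.052,(325,215):.052,(441,167):.022,(436,231):.022}.items(): print(u,v,ray(c,u,v,z).round(4))
E
```

```text
top
 red
 (3987.0, array([404., 194.]), 527, -252, 244, 209, 81.0)
 (2049.5, array([345., 185.]), 561, -67, 112, 219, 81.4)
top
 yel
top
 steel
 (301.5, array([160., 373.]), -57, 546, 97, 51, 12.0)
 (281.0, array([339., 363.]), -30, -45, 97, 67, 42.7)
 (963.5, array([322., 343.]), 32, 12, 166, 232, 22.9)
 (177.5, array([280., 223.]), 434, 159, 36, 179, 9.7)
 (175.0, array([217., 217.]), 458, 359, 33, 177, 3.1)
 (182.5, array([282., 201.]), 507, 150, 37, 179, 17.8)
 (135.5, array([367., 207.]), 493, -138, 184, 86, 26.0)
 (173.5, array([280., 181.]), 582, 147, 37, 179, 18.6)
 (184.5, array([281., 160.]), 651, 144, 37, 180, 10.3)
 (67.5, array([381., 159.]), 651, -194, 106, 21, 89.6)
 (352.5, array([217., 146.]), 701, 368, 36, 149, 7.4)
 (424.5, array([347., 122.]), 782, -77, 72, 88, 89.3)
(283, 162) [0.644 0.142 0.   ]
(260, 140) [0.721 0.221 0.001]
(230, 250) [0.347 0.32  0.   ]
(415, 205) [ 0.492 -0.301  0.019]
(365, 205) [ 0.494 -0.135  0.009]
(350, 165) [ 0.631 -0.086  0.006]
(327, 170) [ 0.616 -0.008 -0.002]
(267, 118) [0.782 0.191 0.058]
333 150 [ 0.674  -0.0273  0.052 ]
325 215 
[... 764 characters left out ...]
, 150, 153, 6.8)
 (95.5, array([261., 186.]), 399, -148, 194, 85, 25.4)
 (118.0, array([175., 168.]), 313, -479, 73, 59, 26.0)
 (312.5, array([169., 133.]), 46, -593, 187, 70, 22.8)
 (532.5, array([486., 142.]), -48, 682, 80, 367, 88.7)
 (135.5, array([ 8., 92.]), -266, -1480, 185, 60, 37.6)
 (335.0, array([439.,  79.]), -725, 561, 139, 229, 82.5)
 (123.5, array([359.,  76.]), -710, 152, 192, 62, 1.8)
 (1297.5, array([76., 66.]), -648, -1387, 969, 275, 29.5)
 (410.0, array([310.,  39.]), -1232, -130, 215, 744, 89.5)
 (297.5, array([120.,  33.]), -1359, -1404, 1614, 38, 26.5)
 (195.5, array([104.,  40.]), -1253, -1470, 1819, 26, 28.2)
 (1463.0, array([53., 12.]), -1670, -2010, 977, 401, 34.8)
```

The pegs' positions agree between the two views to about 3 mm. Next I move the wrist camera over the caddy to measure it closely.

>>> move_arm:
  plan:
    - [0,0,-45,0,0,-8,1]
    - [-38,28,-9,0,0,0,1]
    - [-38,28,-9,0,0,0,1]
    - [-38,28,-9,0,0,0,1]
    - [-38,28,-9,0,0,0,1]

```text
clock: 0.6
tool_pos: [0.2507, 0.382, 0.2934]
ee_rot: [-179.8, 0.5, 82.4]
wrist_force: [0.9, 0.5, -0.0]
grip_width: 0.0878
```

>>> move_arm:
  plan:
    - [-38,28,0,0,0,0,1]
    - [-38,28,0,0,0,0,1]
    - [-38,28,0,0,0,0,1]
    - [-38,28,0,0,0,0,1]
    - [-38,28,0,0,0,0,1]

```text
clock: 1.1
tool_pos: [0.3667, 0.1672, 0.2955]
ee_rot: [-180.0, 0.3, 82.6]
wrist_force: [1.9, -0.2, -0.4]
grip_width: 0.0883
```

>>> move_arm:
  plan:
    - [-38,28,0,0,0,0,1]
    - [-38,28,0,0,0,0,1]
    - [-38,28,0,0,0,0,1]
    - [-38,28,0,0,0,0,1]
    - [-38,28,0,0,0,0,1]

```text
clock: 1.6
tool_pos: [0.4828, -0.0491, 0.2961]
ee_rot: [180.0, 0.3, 82.5]
wrist_force: [0.9, 0.3, 0.3]
grip_width: 0.088
```

>>> move_arm:
  plan:
    - [-42,28,0,0,0,0,1]
    - [-42,28,0,0,0,0,1]
    - [-42,28,0,0,0,0,1]
    - [0,0,0,0,0,0,1]
    - [0,0,0,0,0,0,1]

```text
clock: 2.1
tool_pos: [0.5481, -0.1898, 0.2923]
ee_rot: [-179.7, 0.2, 82.1]
wrist_force: [-0.7, -0.1, 0.6]
grip_width: 0.0882
```

```bash
python3 - <<'E'
from m import *
print(readout.observe()['tool_pos'])
shot('wrist','w1.png')
E
```

```text
[ 0.54805713 -0.18983732  0.29226992]
```

View pics/w1.png

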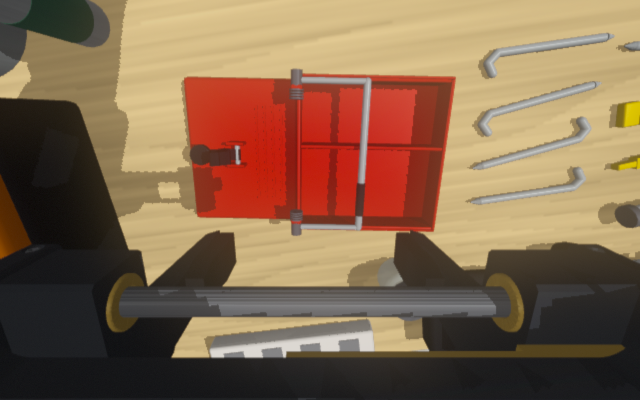

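The wrist view shows the sleeve at (360,195), the hinge knuckles at (297,75) and (297,230), the catch at (237,155) and the button at (200,155). The bays are on the right and the wide bay is at the lower side.

```bash
python3 - <<'E'
from m import *
q=np.load('pics/w1.npz'); p=q['p'];c=(q['f'],q['cx'],q['cy'],q['T']);P=cloud(q['d'],c)
M=masks(p)['red']; k=np.argwhere(M)[:,::-1].astype(np.int32); h=cv2.convexHull(k)
ap=cv2.approxPolyDP(h,5,True)[:,0]; print(ap.tolist())
for u,v in ap:
    z=.052 if u>300 else .022
    print((u,v),ray(c,u,v,z).round(4))
g=p.max(2)
def dark(x0,x1,y0,y1,z,t=60):
    m=g[y0:y1,x0:x1]<t; a=np.argwhere(m)[:,::-1]+[x0,y0]; print('dark',a.min(0),a.max(0),a.mean(0),len(a),ray(c,*a.mean(0),z).round(4))
dark(345,380,175,225,.064); dark(188,212,140,170,.051)
for u,v in [(297,75),(297,230)]: print('hinge',ray(c,u,v,.065).round(4),P[v,u])
for u,v in [(360,195),(361,160),(200,155),(230,200),(400,120),(400,190),(450,150),(366,100),(237,155)]: print('depth',(u,v),P[v,u].round(4))
E
```

```text
[[454, 78], [432, 230], [198, 215], [185, 80]]
(np.int32(454), np.int32(78)) [0.4594 0.0071 0.052 ]
(np.int32(432), np.int32(230)) [ 0.6725 -0.0274  0.052 ]
(np.int32(198), np.int32(215)) [ 0.6092 -0.3891  0.022 ]
(np.int32(185), np.int32(80)) [ 0.4083 -0.3571  0.022 ]Traceback (most recent call last):
  File "<stdin>", line 11, in <module>
  File "<stdin>", line 10, in dark
    return umr_minimum(a, axis, None, out, keepdims, initial, where)
ValueError: zero-size array to reduction operation minimum which has no identity
```

```bash
python3 - <<'E'
from m import *
q=np.load('pics/w1.npz'); p=q['p'];c=(q['f'],q['cx'],q['cy'],q['T']);P=cloud(q['d'],c)
g=p.max(2)
def dark(x0,x1,y0,y1,z,t=90):
    m=g[y0:y1,x0:x1]<t; a=np.argwhere(m)[:,::-1]+[x0,y0]
    if len(a): print('dark',a.min(0),a.max(0),a.mean(0),len(a),ray(c,*a.mean(0),z).round(4))
dark(345,380,175,225,.062); dark(188,212,140,170,.051)
for u,v in [(297,75),(297,230)]: print('hinge',ray(c,u,v,.065).round(4),P[v,u])
for u,v in [(360,195),(363,160),(200,155),(230,200),(400,120),(400,190),(450,150),(366,100),(237,155)]: print('depth',(u,v),P[v,u].round(4),p[v,u])
y=np.radians(-99.1);o=np.array([.534,-.214,0]);A=np.array([[np.cos(y),-np.sin(y),0],[np.sin(y),np.cos(y),0],[0,0,1]])
for n,X in dict(grip=[-.092,.058,.06],button=[.138,0,.051],h1=[0,-.1,.06],h2=[0,.1,.06],fl=[-.21,-.1075,.052],fr=[-.21,.1075,.052],rl=[.165,-.1075,.022],rr=[.165,.1075,.022],div=[-.21,-.015,.052]).items(): print(n,(o+A@X).round(4),proj(c,o+A@X).round(1))
E
```

```text
dark [356 184] [363 215] [359.33990148 199.49753695] 203 [ 0.6058 -0.1335  0.062 ]
dark [191 146] [211 165] [201.18902439 154.73780488] 328 [ 0.5125 -0.3484  0.051 ]
hinge [ 0.4289 -0.1967  0.065 ] [ 0.42913674 -0.19663569  0.06728013]
hinge [ 0.6392 -0.2295  0.065 ] [ 0.638343   -0.22923024  0.06704178]
depth (360, 195) [ 0.5975 -0.1326  0.0676] [84 50 44]
depth (363, 160) [ 0.5489 -0.1235  0.0652] [181 179 178]
depth (200, 155) [ 0.5126 -0.3498  0.0518] [82 56 44]
depth (230, 200) [ 0.5911 -0.332   0.0234] [194  43  21]
depth (400, 120) [ 0.5063 -0.0535  0.0052] [205  60  45]
depth (400, 190) [ 0.6166 -0.0601  0.0064] [197  44  28]
depth (450, 150) [ 5.637e-01  2.390e-02 -4.000e-04] [217 191 139]
depth (366, 100) [ 0.4711 -0.1123  0.0644] [176 174 172]
depth (237, 155) [ 0.5211 -0.3015  0.039 ] [173 170 169]
grip [ 0.6058 -0.1323  0.06  ] [359.9 199. ]
button [ 0.5122 -0.3503  0.051 ] [199.8 154.7]
h1 [ 0.4353 -0.1982  0.06  ] [296.9  80.9]
h2 [ 0.6327 -0.2298  0.06  ] [296.3 224.7]
fl [0.4611 0.0104 0.052 ] [456.5  79. ]
fr [ 0.6734 -0.0236  0.052 ] [434.5 230.2]
rl [ 0.4018 -0.3599  0.022 ] [181.9  75.4]
rr [ 0.6141 -0.3939  0.022 ] [195.8 218.2]
div [ 0.5524 -0.0043  0.052 ] [446.3 149.4]
```

>>> move_arm:
  plan:
    - [33,25,45,0,0,1.2,1]
    - [33,25,45,0,0,0,1]
    - [0,0,45,0,0,0,1]
    - [0,0,30,0,0,0,1]
    - [0,0,0,0,0,0,1]

```text
clock: 2.65
tool_pos: [0.5986, -0.1328, 0.1403]
ee_rot: [179.9, 0.3, 81.2]
wrist_force: [-1.1, 0.2, 0.3]
grip_width: 0.0885
```

```bash
python3 - <<'E'
from m import *
s=readout.observe(); print(s['tool_pos'],s['ee_rot'],s['joints'].round(1))
p,d,c=shot('wrist','w2.png')
print(proj(c,[.6058,-.1323,.060]),proj(c,s['tool_pos']))
hsv=p.max(2)
E
```

```text
[ 0.59860838 -0.13284013  0.14025884] [179.86204839   0.2998392   81.20165411] [ -23.4   19.2   90.2   -0.3   70.4 -104.6]
[317.04557203 201.94189113] [314.89420401 229.86750378]
```

View pics/w2.png

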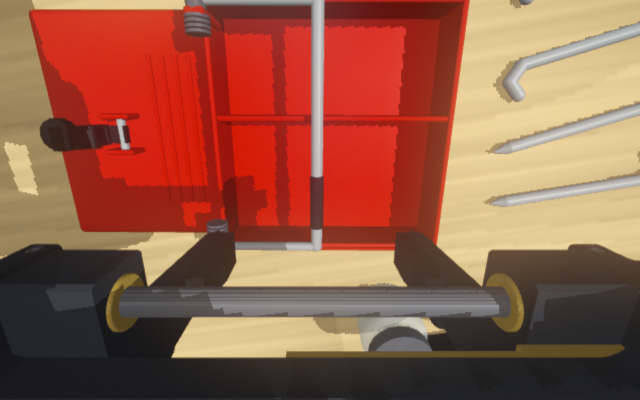

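The sleeve at (317,203) sits exactly where predicted. Now I go down and grip.

>>> move_arm:
  plan:
    - [2,7,45,0,0,0,1]
    - [0,0,45,0,0,0,1]
    - [0,0,0,0,0,0,1]
    - [0,0,0,0,0,0,-1]
    - [0,0,0,0,0,0,-1]
  newtons: 40

```text
clock: 3.2
tool_pos: [0.616, -0.1341, 0.0673]
ee_rot: [178.5, 0.6, 81.4]
wrist_force: [0.2, -0.1, -0.9]
grip_width: 0.0742
```

>>> move_arm:
  plan:
    - [0,0,0,0,0,0,-1]
    - [0,0,0,0,0,0,-1]
    - [0,0,0,0,0,0,-1]
    - [0,0,0,0,0,0,-1]
    - [0,0,0,0,0,0,-1]
  newtons: 40

```text
clock: 3.7
tool_pos: [0.6207, -0.1362, 0.0764]
ee_rot: [177.8, 0.8, 81.4]
wrist_force: [1.0, 0.0, 0.1]
grip_width: 0.0343
```

```bash
python3 - <<'E'
from m import *
for i in range(2):
    s=readout.observe(); print(s['clock'],s['tool_pos'],s['ee_rot'],s['joints'].round(2),s['qd'].round(2),s['effort'].round(1),s['torque'],s['wrist_force'])
    shot('wrist','w3.png')
E
```

```text
3.7 [ 0.62069347 -0.13617535  0.07643562] [177.80080837   0.82632595  81.35002924] [ -22.92   24.8    90.76   -0.29   62.1  -104.15] [ 0.06 -0.26 -0.08 -0.09  0.06  0.02] [  0.  -51.9 -30.5  -0.   -0.1  -0. ] [ 0.01935085 -0.00177153  0.02714478] [0.98191757 0.00737177 0.06622195]
3.75 [ 0.62068428 -0.13614855  0.07634819] [177.80552034   0.8232265   81.34978514] [ -22.92   24.81   90.76   -0.29   62.1  -104.15] [ 0.01  0.39  0.1  -0.09 -0.1   0.01] [  0.  -51.5 -30.   -0.   -0.1  -0. ] [0.03308368 0.00255546 0.02494023] [0.99876017 0.12485415 0.7899521 ]
```

View pics/w3.png

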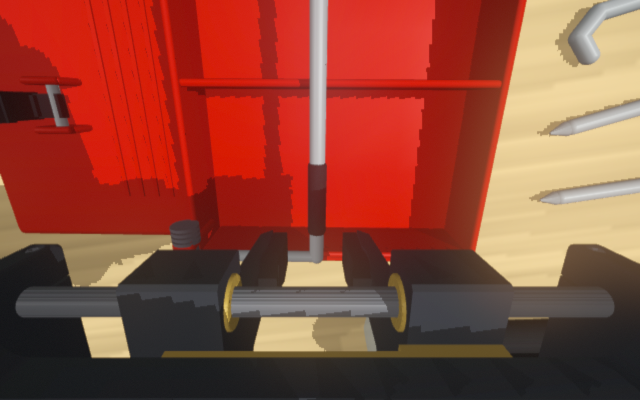

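>>> move_arm:
  plan:
    - [0,0,0,0,0,0,0.5]
    - [0,0,0,0,0,0,0.5]

```text
clock: 4.0
tool_pos: [0.6202, -0.136, 0.0756]
ee_rot: [177.9, 0.8, 81.4]
wrist_force: [-0.5, 0.4, 0.3]
grip_width: 0.0402
```

>>> move_arm:
  plan:
    - [0,0,0,0,0,0,0.5]
    - [0,0,0,0,0,0,0.5]
    - [0,0,0,0,0,0,0.5]

```text
clock: 4.3
tool_pos: [0.6198, -0.1358, 0.075]
ee_rot: [177.9, 0.8, 81.4]
wrist_force: [0.4, 0.4, 0.3]
grip_width: 0.064
```

>>> move_arm:
  plan:
    - [-3,-14,10,0,0,0,0.5]

```text
clock: 4.4
tool_pos: [0.6082, -0.1375, 0.0662]
ee_rot: [177.7, 0.8, 81.4]
wrist_force: [-0.7, -1.0, 0.8]
grip_width: 0.066
```

>>> move_arm:
  plan:
    - [0,0,10,2.2,0,0,0.5]

```text
clock: 4.5
tool_pos: [0.6061, -0.1371, 0.0554]
ee_rot: [-179.9, 0.8, 81.4]
wrist_force: [-0.6, 1.1, -0.6]
grip_width: 0.0661
```

>>> move_arm:
  plan:
    - [5,0,7,0,0,0,0.5]
    - [0,0,0,0,0,0,0.5]

```text
clock: 4.7
tool_pos: [0.6067, -0.1319, 0.0468]
ee_rot: [-179.9, 0.8, 81.3]
wrist_force: [-0.7, 0.4, 0.0]
grip_width: 0.066
```

>>> move_arm:
  plan:
    - [0,0,0,0,0,0,-1]
    - [0,0,0,0,0,0,-1]

```text
clock: 4.9
tool_pos: [0.6069, -0.1316, 0.047]
ee_rot: [-179.9, 0.8, 81.4]
wrist_force: [-1.2, -0.3, 0.3]
grip_width: 0.0523
```

>>> move_arm:
  plan:
    - [0,0,0,0,0,0,-1]
    - [0,0,0,0,0,0,-1]
    - [0,0,0,0,0,0,-1]
    - [0,0,0,0,0,0,-1]

```text
clock: 5.3
tool_pos: [0.6078, -0.1319, 0.0484]
ee_rot: [179.9, 0.8, 81.4]
wrist_force: [0.3, -0.2, -0.4]
grip_width: 0.0201
```

>>> move_arm:
  plan:
    - [0,0,0,0,0,0,-1]
    - [0,0,0,0,0,0,-1]
    - [0,0,0,0,0,0,-1]

```text
clock: 5.6
tool_pos: [0.6079, -0.132, 0.0486]
ee_rot: [179.9, 0.8, 81.4]
wrist_force: [0.6, 0.3, 0.7]
grip_width: 0.0003
```

>>> move_arm:
  plan:
    - [-2,0,-18,0,0,0,-1]
    - [-5,0,-17,0,0,0,-1]
    - [-9,0,-16,0,0,0,-1]
    - [0,0,0,0,0,0,-1]

```text
clock: 6.0
tool_pos: [0.6047, -0.1469, 0.1002]
ee_rot: [-180.0, 0.8, 81.4]
wrist_force: [0.1, 0.4, 0.2]
grip_width: 0.0008
```

```bash
python3 - <<'E'
from m import *
s=readout.observe(); print(s['tool_pos'],s['ee_rot'],s['joints'].round(1))
p,d,c=shot('wrist','w4.png'); print(proj(c,[.6058,-.1323,.060]),proj(c,s['tool_pos']))
p2,d2,c2=shot('top','t1.png');shot('scene','s1.png')
b=cv2.resize(cv2.imread('pics/s1.png')[150:270,150:350],None,fx=3,fy=3)
a=cv2.imread('pics/w4.png')
cv2.imwrite('pics/v1.png',np.hstack([a[:360,:400][:, :],cv2.resize(b,(400,360))]) )
E
```

```text
[ 0.60466144 -0.14688433  0.10022997] [-179.96413846    0.79465752   81.41518626] [ -24.1   23.    90.1   -0.8   66.7 -105.2]
[334.61669813 208.03589565] [314.8992541  229.87587661]
```

View pics/v1.png

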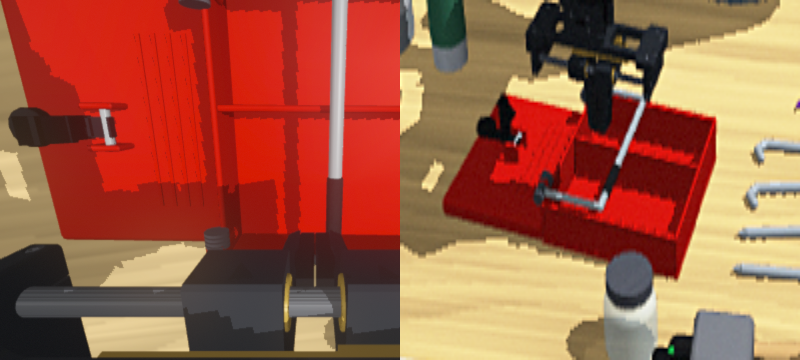

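```bash
python3 - <<'E'
from m import *
s=readout.observe(); t=s['tool_pos']
for n in('s1','t1'):
    q=np.load(f'pics/{n}.npz');c=(q['f'],q['cx'],q['cy'],q['T']);P=cloud(q['d'],c)
    print(n,'tcp',proj(c,t).round(1),'sleeve',proj(c,[.6058,-.1323,.06]).round(1))
    if n=='s1':
        d=q['p'].max(2)<70
        for v in range(170,204,3): 
            r=np.where(d[v,225:285])[0]+225; print(v,r.min() if len(r) else '',r.max() if len(r) else '', P[v,250].round(3))
        for v in range(205,222,2):
            r=np.where(d[v,225:285])[0]+225; print(v,r, P[v,254].round(3))
q=np.load('pics/w4.npz');c=(q['f'],q['cx'],q['cy'],q['T']);P=cloud(q['d'],c)
for v in range(195,262,6): print(v,[P[v,u].round(3).tolist() for u in(300,335)])
E
```

```text
s1 tcp [249.9 199.5] sleeve [254.6 210.7]
170 225 280 [ 0.626 -0.134  0.212]
173 234 279 [ 0.636 -0.132  0.209]
176 238 278 [ 0.637 -0.132  0.2  ]
179 242 276 [ 0.637 -0.132  0.19 ]
182 241 274 [ 0.615 -0.138  0.166]
185 244 255 [ 0.608 -0.141  0.151]
188 244 255 [ 0.612 -0.14   0.143]
191 244 254 [ 0.614 -0.14   0.134]
194 250 252 [ 0.611 -0.142  0.122]
197 237 237 [ 0.524 -0.163  0.051]
200   [ 0.527 -0.163  0.043]
203 237 237 [ 0.523 -0.165  0.028]
205 [237 256 257 258] [ 0.531 -0.151  0.027]
207 [229 237 255 256 257 258 259] [ 0.53  -0.151  0.019]
209 [225 226 229 253 254 255 256 257 258] [ 0.602 -0.135  0.063]
211 [225 226 228 229 252 253 254 255 256] [ 0.619 -0.131  0.068]
213 [251 253 254 255] [ 0.625 -0.13   0.065]
215 [254] [ 0.627 -0.13   0.06 ]
217 [229] [ 0.568 -0.144  0.008]
219 [] [ 0.572 -0.144  0.004]
221 [] [ 0.586 -0.141  0.006]
t1 tcp [370.6 168.9] sleeve [365.3 169.8]
195 [[0.607, -0.163, 0.005], [0.594, -0.131, 0.067]]
201 [[0.613, -0.164, 0.005], [0.598, -0.131, 0.067]]
207 [[0.618, -0.165, 0.007], [0.603, -0.132, 0.067]]
213 [[0.625, -0.166, 0.005], [0.608, -0.133, 0.066]]
219 [[0.631, -0.167, 0.005], [0.612, -0.133, 0.067]]
225 [[0.637, -0.168, 0.005], [0.617, -0.134, 0.066]]
231 [[0.594, -0.153, 0.125], [0.622, -0.134, 0.066]]
237 [[0.594, -0.153, 0.132], [0.596, -0.135, 0.135]]
243 [[0.594, -0.152, 0.139], [0.596, -0.135, 0.141]]
249 [[0.594, -0.152, 0.146], [0.596, -0.135, 0.148]]
255 [[0.594, -0.152, 0.151], [0.596, -0.136, 0.154]]
261 [[0.594, -0.151, 0.157], [0.596, -0.136, 0.159]]
```

```bash
python3 - <<'E'
from m import *
q=np.load('pics/s1.npz');c=(q['f'],q['cx'],q['cy'],q['T']);P=cloud(q['d'],c)
for v in range(188,202): print(v,[int(1000*P[v,u,2]) for u in range(242,260)], [int(1000*P[v,u,0]) for u in (246,250,253)],q['p'][v,250])
q=np.load('pics/w4.npz');c=(q['f'],q['cx'],q['cy'],q['T']);P=cloud(q['d'],c)
for v in range(218,240,2): print(v,[int(1000*P[v,u,2]) for u in range(284,346,4)])
E
```

```text
188 [48, 44, 141, 144, 144, 145, 141, 142, 143, 147, 145, 146, 139, 137, 32, 27, 28, 36] [614, 611, 616] [16 18 20]
189 [50, 44, 137, 139, 138, 138, 135, 138, 140, 141, 146, 144, 141, 131, 23, 26, 30, 25] [610, 612, 617] [14 17 18]
190 [42, 37, 135, 138, 137, 135, 135, 135, 135, 138, 137, 142, 134, 128, 23, 22, 22, 20] [614, 611, 620] [19 17 19]
191 [40, 33, 130, 133, 130, 129, 130, 134, 134, 136, 134, 134, 130, 14, 14, 19, 19, 16] [610, 613, 612] [19 21 21]
192 [36, 36, 23, 126, 129, 127, 131, 129, 132, 133, 135, 130, 15, 10, 10, 14, 16, 16] [613, 615, 611] [14 20 20]
193 [32, 27, 22, 129, 123, 124, 125, 127, 125, 126, 130, 127, 8, 9, 8, 7, 10, 16] [609, 610, 612] [13 19 21]
194 [31, 22, 20, 14, 12, 2, 6, 120, 122, 121, 126, 6, 7, 5, 3, 5, 7, 10] [451, 611, 440] [61 11 12]
195 [28, 23, 16, 8, 2, 6, 4, 2, 8, 5, 5, 6, 6, 6, 5, 6, 5, 4] [442, 450, 445] [173  15  10]
196 [54, 52, 50, 7, 6, 5, 4, 5, 6, 4, 7, 3, 9, 8, 6, 4, 8, 5] [455, 453, 447] [235  17   8]
197 [50, 49, 49, 50, 53, 52, 53, 51, 51, 5, 6, 3, 5, 5, 10, 10, 4, 7] [528, 523, 453] [202  23  16]
198 [48, 46, 49, 49, 51, 50, 50
[... 411 characters left out ...]
5, 5, 5, 4, 5, 65, 66, 66, 63, 6]
220 [5, 5, 5, 5, 4, 5, 4, 4, 4, 4, 5, 63, 64, 66, 64, 6]
222 [5, 5, 6, 5, 5, 5, 4, 5, 6, 5, 271, 64, 66, 65, 62, 7]
224 [4, 5, 5, 4, 5, 5, 5, 5, 4, 5, 6, 65, 65, 66, 63, 5]
226 [5, 4, 6, 5, 5, 5, 5, 4, 5, 3, 5, 64, 66, 65, 63, 5]
228 [4, 6, 5, 5, 5, 5, 5, 6, 4, 3, 4, 64, 66, 66, 63, 6]
230 [5, 5, 5, 4, 271, 5, 4, 7, 5, 6, 4, 64, 66, 65, 64, 5]
232 [4, 5, 5, 128, 125, 124, 125, 124, 125, 124, 124, 124, 127, 128, 64, 5]
234 [9, 9, 130, 130, 127, 127, 127, 127, 126, 126, 127, 126, 130, 131, 130, 8]
236 [15, 133, 133, 134, 127, 130, 130, 130, 130, 128, 130, 130, 133, 133, 133, 13]
238 [20, 136, 135, 136, 133, 133, 132, 132, 132, 132, 132, 132, 136, 136, 135, 17]
```

Both depth views show the real fingertips about 20 mm above the reported TCP, so the bar passed below them. I'll allow for that by commanding z 20 mm lower.

>>> move_arm:
  plan:
    - [15,0,0,0,0,0,0.6]
    - [0,0,0,0,0,0,0.6]
    - [0,0,0,0,0,0,0.6]
    - [0,0,0,0,0,0,0.6]
    - [0,0,0,0,0,0,0.6]

```text
clock: 6.65
tool_pos: [0.603, -0.1261, 0.0928]
ee_rot: [-179.3, 0.6, 81.6]
wrist_force: [0.2, -0.1, -0.7]
grip_width: 0.0387
```

>>> move_arm:
  plan:
    - [0,0,0,0,0,0,0.6]
    - [0,0,0,0,0,0,0.6]
    - [0,0,20,0,0,0,0.6]
    - [0,0,20,0,0,0,0.6]
    - [0,0,20,0,0,0,0.6]

```text
clock: 7.15
tool_pos: [0.6058, -0.1288, 0.0355]
ee_rot: [-179.8, 0.7, 81.5]
wrist_force: [0.7, -0.8, 0.1]
grip_width: 0.0704
```

>>> move_arm:
  plan:
    - [0,0,12,0,0,0,0.6]
    - [0,0,0,0,0,0,0.6]

```text
clock: 7.35
tool_pos: [0.6037, -0.1285, 0.0203]
ee_rot: [-179.6, 0.6, 81.5]
wrist_force: [-0.2, -0.2, -0.5]
grip_width: 0.0705
```

>>> move_arm:
  plan:
    - [-3,1,-4,0,0,0,-1]
    - [0,0,0,0,0,0,-1]
    - [0,0,0,0,0,0,-1]
    - [0,0,0,0,0,0,-1]
    - [0,0,0,0,0,0,-1]
  newtons: 40

```text
clock: 7.85
tool_pos: [0.6068, -0.1331, 0.0284]
ee_rot: [-179.9, 0.7, 81.5]
wrist_force: [0.7, 0.7, 0.3]
grip_width: 0.0326
```

>>> move_arm:
  plan:
    - [0,0,0,0,0,0,-1]
    - [0,0,0,0,0,0,-1]
    - [0,0,0,0,0,0,-1]

```text
clock: 8.15
tool_pos: [0.6072, -0.1333, 0.0291]
ee_rot: [-179.9, 0.8, 81.5]
wrist_force: [0.1, -3.0, -0.7]
grip_width: 0.0089
```

>>> move_arm:
  plan:
    - [0,0,0,0,0,0,-1]
    - [-2,0,-18,0,0,0,-1]
    - [-5,0,-17,0,0,0,-1]
    - [-9,0,-16,0,0,0,-1]

```text
clock: 8.55
tool_pos: [0.605, -0.1459, 0.0782]
ee_rot: [-179.9, 0.5, 81.5]
wrist_force: [4.6, 3.0, -4.3]
grip_width: 0.0084
```

>>> move_arm:
  plan:
    - [-11,0,-14,0,0,0,-1]
    - [-14,0,-12,0,0,0,-1]
    - [-16,0,-9,0,0,0,-1]
    - [-17,0,-6,0,0,0,-1]

```text
clock: 8.95
tool_pos: [0.5967, -0.1984, 0.123]
ee_rot: [-179.8, -0.2, 81.6]
wrist_force: [2.8, 5.1, -3.6]
grip_width: 0.0085
```

>>> move_arm:
  plan:
    - [-18,0,5,0,0,0,-1]
    - [-18,0,1,0,0,0,-1]
    - [-18,0,4,0,0,0,-1]
    - [-17,0,7,0,0,0,-1]

```text
clock: 9.35
tool_pos: [0.5864, -0.266, 0.117]
ee_rot: [-179.9, -0.7, 81.8]
wrist_force: [2.7, 5.4, -2.9]
grip_width: 0.0097
```

>>> move_arm:
  plan:
    - [-14,0,17,0,0,0,-1]
    - [-15,0,18,0,0,0,-1]
    - [-11,0,20,0,0,0,-1]

```text
clock: 9.65
tool_pos: [0.5811, -0.3077, 0.065]
ee_rot: [179.9, -0.7, 81.7]
wrist_force: [1.2, 8.7, 4.5]
grip_width: 0.0088
```

>>> move_arm:
  plan:
    - [-5,0,16,0,0,0,-1]
    - [-2,0,14,0,0,0,-1]
    - [0,0,10,0,0,0,-1]

```text
clock: 9.95
tool_pos: [0.5805, -0.3145, 0.0271]
ee_rot: [179.9, -0.9, 81.6]
wrist_force: [-2.0, 1.2, 6.5]
grip_width: 0.0083
```

>>> move_arm:
  plan:
    - [0,0,6,0,0,0,-1]
    - [0,0,3,0,0,0,-1]

```text
clock: 10.15
tool_pos: [0.5804, -0.3141, 0.0185]
ee_rot: [179.9, -1.0, 81.6]
wrist_force: [-0.2, 5.3, 7.4]
grip_width: 0.009
```

>>> move_arm:
  plan:
    - [0,0,-3,0,0,0,-1]
    - [0,0,-4,0,0,0,-1]
    - [0,0,-3,0,0,0,-1]

```text
clock: 10.45
tool_pos: [0.5802, -0.3144, 0.0277]
ee_rot: [179.9, -1.1, 81.6]
wrist_force: [9.6, -1.4, -21.7]
grip_width: 0.0085
```

```bash
python3 - <<'E'
from m import *
s=readout.observe(); print(s['tool_pos'],s['wrist_force'])
shot('scene','s2.png'); p,d,c=shot('wrist','w5.png')
b=cv2.resize(cv2.imread('pics/s2.png')[150:250,160:320],(640,400),interpolation=cv2.INTER_CUBIC)
a=cv2.imread('pics/w5.png')[0:260,100:500]
cv2.imwrite('pics/v2.png',np.hstack([cv2.resize(a,(400,300)),cv2.resize(b,(400,300))]))
E
```

```text
[ 0.58021131 -0.31441975  0.0277127 ] [  9.63092038  -1.44380367 -21.69963123]
```

View pics/v2.png

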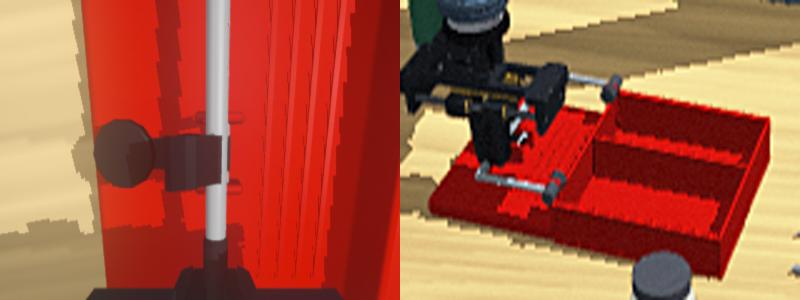

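The nose is over the bar, and a 22 N upward pull is held, so it is hooked. I'll take the load off, then open and leave.

>>> move_arm:
  plan:
    - [0,0,4,0,0,0,-1]
    - [0,0,0,0,0,0,-0.4]
    - [0,0,0,0,0,0,-0.4]
    - [0,0,0,0,0,0,-0.4]
    - [0,0,0,0,0,0,-0.4]

```text
clock: 11.05
tool_pos: [0.5787, -0.316, 0.0223]
ee_rot: [-179.9, -1.0, 81.6]
wrist_force: [0.1, -0.7, -0.0]
grip_width: 0.0264
```

>>> move_arm:
  plan:
    - [0,0,-10,0,0,0,-0.4]
    - [0,0,-20,0,0,0,-0.3]
    - [0,0,-30,0,0,0,-0.3]
    - [0,0,-40,0,0,0,-0.3]
    - [0,0,-40,0,0,0,-0.3]

```text
clock: 11.55
tool_pos: [0.5743, -0.3162, 0.1614]
ee_rot: [-179.2, -1.4, 81.6]
wrist_force: [0.9, 0.5, -0.2]
grip_width: 0.0307
```

```bash
cat > pegs.py <<'E'
from m import *
def pegs(n='top',roi=None,rep=True):
    p,d,c=shot(n); hsv=cv2.cvtColor(p,cv2.COLOR_RGB2HSV); H,S,V=[hsv[...,i].astype(int) for i in range(3)]
    out=[]
    for nm,m,z in(('S',(S<75)&(V>60),.006),('P',(H>20)&(H<32)&(S>165)&(V>100),.008)):
        cs,_=cv2.findContours(m.astype(np.uint8),cv2.RETR_EXTERNAL,cv2.CHAIN_APPROX_NONE)
        for k in cs:
            if cv2.contourArea(k)<40: continue
            mm=np.zeros(m.shape,np.uint8); cv2.drawContours(mm,[k],-1,1,-1)
            W=np.array([ray(c,u,v,z)[:2] for v,u in np.argwhere(mm)])
            if not(.3<W[:,0].mean()<.72 and W[:,1].mean()>-.02 and W[:,1].mean()<.46): continue
            # axis: fit on narrow central part, iterated
            mu=W.mean(0); dr=np.array([0,1.])
            for it in range(8):
                t=(W-mu)@dr; lo,hi=t.min(),t.max(); L=hi-lo
                tm=(lo+hi)/2; sel=abs(t-tm)<L*.25
                Q=W[sel]; mu2=Q.mean(0); ev=np.linalg.svd(Q-mu2,full_matrices=False)[2][0]; dr=ev*np.sign(ev[1]); mu=mu2
            t=(W-mu)@dr; s=(W-mu)@np.array([-dr[1],dr[0]]); lo,hi=t.min(),t.max()
            e=lambda q:np.ptp(s[q])
            L=hi-lo
            if not .12<L<.22: continue
            hook='+y' if e(t>hi-.03)>e(t<lo+.03) else '-y'
            mid=mu+dr*(lo+hi)/2
            a=np.degrees(np.arctan2(dr[1],dr[0]))-90   # jaw yaw (near 0)
            out.append((nm,mid,a,L,hook,np.ptp(s[abs(t-(lo+hi)/2)<.03])))
    for o in out: print(n,o[0],'mid',o[1].round(4),'jaw yaw %.1f L %.3f hook %s w %.3f'%o[2:])
    return out
E
python3 - <<'E'
from pegs import *
pegs('top'); pegs('scene')
E
```

```text
top S mid [0.4339 0.1602] jaw yaw -0.4 L 0.178 hook -y w 0.010
top S mid [0.4591 0.3567] jaw yaw -6.7 L 0.182 hook +y w 0.014
top S mid [0.5064 0.1508] jaw yaw 8.1 L 0.179 hook -y w 0.015
top S mid [0.5833 0.1461] jaw yaw 8.7 L 0.181 hook +y w 0.015
top S mid [0.6518 0.1434] jaw yaw 0.4 L 0.181 hook +y w 0.011
top S mid [0.7016 0.368 ] jaw yaw 7.2 L 0.150 hook +y w 0.033
scene S mid [0.6476 0.1444] jaw yaw 0.8 L 0.178 hook +y w 0.020
scene S mid [0.5788 0.1473] jaw yaw 6.7 L 0.178 hook +y w 0.015
scene S mid [0.5    0.1525] jaw yaw 7.0 L 0.178 hook -y w 0.022
scene S mid [0.4544 0.3582] jaw yaw -6.2 L 0.177 hook +y w 0.024
scene S mid [0.4278 0.1614] jaw yaw 1.2 L 0.179 hook -y w 0.023
scene P mid [0.5299 0.359 ] jaw yaw 0.6 L 0.165 hook -y w 0.013
```

```bash
cat > go.py <<'E'
from m import *
import sys
O=np.array([.534,-.214]);cx=np.array([-.158,-.987]);cy=np.array([.987,-.158])
def slot(x,y): return O+x*cx+y*cy
def plan(x,y,tip,yaw,step=45,g=1,start=None):
    s=readout.observe() if start is None else start
    t=np.array(s['tool_pos']); r=R.from_euler('xyz',s['ee_rot'],degrees=True)
    T=np.array([x,y,tip-.020]); D=T-t; dy=(yaw-s['ee_rot'][2]+180)%360-180
    goal=R.from_euler('xyz',[180,0,yaw],degrees=True)
    w=(r.inv()*goal).as_rotvec(degrees=True)
    n=int(max(np.ceil(np.linalg.norm(D)*1000/step),np.ceil(abs(w).max()/8.5),1))
    rows=[]
    for i in range(n):
        ri=r*R.from_rotvec(w*i/n,degrees=True); rows.append([*(ri.inv().apply(D)*1000/n).round().astype(int).tolist(),*(w/n).round(1).tolist(),g])
    print('at',t.round(4),np.round(s['ee_rot'],1),'D',(D*1000).round(),'rows',n)
    for i in range(0,n,5): print(rows[i:i+5])
if __name__=='__main__':
    a=[float(v) for v in sys.argv[1:]]; plan(*a)
E
python3 go.py .434 .160 .10 -.4 45 0.02
python3 - <<'E'
from m import *
q=np.load('pics/top0.npz');c=(q['f'],q['cx'],q['cy'],q['T'])
print(ray(c,347,117,.085),ray(c,485,259,.17), ray(c,207,275,.095))
E
```

```text
at [ 0.578  -0.3192  0.1681] [-179.9   -1.    81.6] D [-144.  479.  -88.] rows 12
[[38, -18, 8, -0.1, -0.1, 6.8, 0.02], [35, -22, 8, -0.1, -0.1, 6.8, 0.02], [32, -26, 8, -0.1, -0.1, 6.8, 0.02], [29, -30, 8, -0.1, -0.1, 6.8, 0.02], [25, -33, 8, -0.1, -0.1, 6.8, 0.02]]
[[21, -36, 8, -0.1, -0.1, 6.8, 0.02], [17, -38, 8, -0.1, -0.1, 6.8, 0.02], [12, -40, 8, -0.1, -0.1, 6.8, 0.02], [7, -41, 8, -0.1, -0.1, 6.8, 0.02], [2, -42, 7, -0.1, -0.1, 6.8, 0.02]]
[[-3, -42, 7, -0.1, -0.1, 6.8, 0.02], [-7, -41, 7, -0.1, -0.1, 6.8, 0.02]]
[ 0.7760046  -0.07282715  0.085     ] [ 0.31833795 -0.47037568  0.17      ] [0.27195196 0.37210649 0.095     ]
```

>>> move_arm:
  plan:
    - [38,-18,0,0,0,6.8,0.02]
    - [35,-22,0,0,0,6.8,0.02]
    - [32,-26,8,0,0,6.8,0.02]
    - [29,-30,8,0,0,6.8,0.02]
    - [25,-33,8,0,0,6.8,0.02]

```text
clock: 12.15
tool_pos: [0.5192, -0.1211, 0.1507]
ee_rot: [180.0, -0.8, 45.9]
wrist_force: [0.8, -0.5, -0.6]
grip_width: 0.0449
```

>>> move_arm:
  plan:
    - [21,-36,8,0,0,6.8,0.02]
    - [17,-38,8,0,0,6.8,0.02]
    - [12,-40,8,0,0,6.8,0.02]
    - [7,-41,8,0,0,6.8,0.02]
    - [2,-42,8,0,0,6.8,0.02]

```text
clock: 12.65
tool_pos: [0.4622, 0.0878, 0.1127]
ee_rot: [-179.7, -0.9, 10.4]
wrist_force: [-0.1, 0.3, 0.3]
grip_width: 0.045
```

>>> move_arm:
  plan:
    - [-3,-42,8,0,0,6.8,0.02]
    - [-7,-30,8,0,0,6.8,0.02]
    - [0,-8,0,0,0,0,0.02]
    - [0,0,0,0,0,0,0.02]

```text
clock: 13.05
tool_pos: [0.4403, 0.1728, 0.097]
ee_rot: [-179.5, -0.8, -3.4]
wrist_force: [0.2, -0.7, -0.0]
grip_width: 0.0446
```

```bash
cat > look.py <<'E'
from pegs import *
import sys
from go import plan,slot
# wrist view: find rod nearest expected (x,y) ; top view re-check
def wl(ex,ey,kind='S',save=None):
    p,d,c=shot('wrist',save); hsv=cv2.cvtColor(p,cv2.COLOR_RGB2HSV); H,S,V=[hsv[...,i].astype(int) for i in range(3)]
    P=cloud(d,c); z=.006 if kind=='S' else .007
    m=((S<75)&(V>60) if kind=='S' else (H>20)&(H<33)&(S>165)&(V>100))&(P[...,2]<.03)&(d>0)&(np.arange(400)[:,None]<285)
    n,l,st,_=cv2.connectedComponentsWithStats(m.astype(np.uint8)); best=None
    for i in range(1,n):
        if st[i,4]<300: continue
        a=np.argwhere(l==i); W=np.array([ray(c,u,v,z)[:2] for v,u in a[::3]])
        Q=W[np.hypot(*(W-[ex,ey]).T)<.05]
        if len(Q)<50: continue
        mu=Q.mean(0);e=np.linalg.svd(Q-mu,full_matrices=False)[2][0];e=e*np.sign(e[1]); dd=abs((np.array([ex,ey])-mu)@[-e[1],e[0]])
        t=(W-mu)@e
        h=np.percentile(P[l==i][:,2],80)
        r=(dd,mu+e*(ey-mu[1])/e[1],np.degrees(np.arctan2(e[1],e[0]))-90,W[t.argmin()],W[t.argmax()],h)
        if best is None or dd<best[0]: best=r
    if best is None: print('none',kind); return
    print('wrist',kind,'line at ey',best[1].round(4),'jaw yaw %.1f'%best[2],'ends',best[3].round(3),best[4].round(3),'height %.4f'%best[5]); return best
E
python3 - <<'E'
from look import *
s=readout.observe();print(s['tool_pos'],s['ee_rot'])
wl(.434,.160,'S','w6.png')
o=[q for q in pegs('top')]
E
```

```text
[0.44028634 0.17283785 0.09700949] [-179.47599027   -0.80617882   -3.43636554]
wrist S line at ey [0.4326 0.16  ] jaw yaw 0.0 ends [0.454 0.074] [0.433 0.25 ] height 0.0124
top S mid [0.6517 0.1435] jaw yaw 0.7 L 0.181 hook +y w 0.011
top S mid [0.7015 0.3678] jaw yaw 7.6 L 0.150 hook +y w 0.035
```

View pics/w6.png

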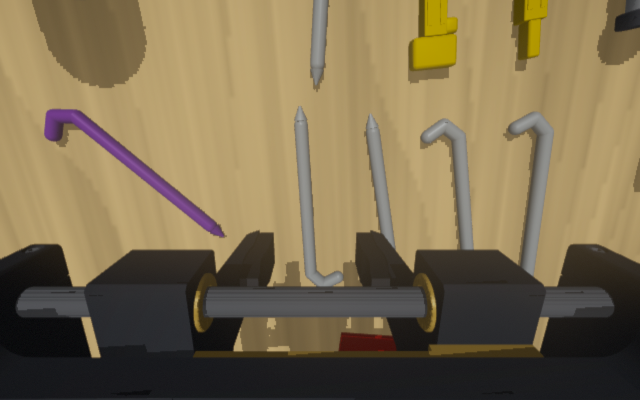

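The crop shows the silver peg from (300,110) to its hook at (330,280), clearly distinct from the purple one at (140,180). I'm picking the silver one.

>>> move_arm:
  plan:
    - [-7,12,25,0,0,-3.4,0.02]
    - [0,0,30,0,0,0,0.02]
    - [0,0,25,0,0,0,0.02]
    - [0,0,15,0,0,0,0.02]
    - [0,0,5,0,0,0,0.02]

```text
clock: 13.65
tool_pos: [0.4423, 0.1533, -0.0021]
ee_rot: [-179.6, -1.5, -0.1]
wrist_force: [0.1, -0.4, -0.5]
grip_width: 0.045
```

>>> move_arm:
  plan:
    - [-10,-8,8,0,-1.5,0,0.02]
    - [0,0,4,0,0,0,0.02]
    - [0,0,0,0,0,0,0.02]

```text
clock: 13.95
tool_pos: [0.4336, 0.16, -0.0142]
ee_rot: [-179.6, 0.1, -0.2]
wrist_force: [0.2, 0.2, 1.2]
grip_width: 0.0452
```

>>> move_arm:
  plan:
    - [-1,0,3,0,0,0,-1]
    - [0,0,0,0,0,0,-1]
    - [0,0,0,0,0,0,-1]
    - [0,0,0,0,0,0,-1]
    - [0,0,0,0,0,0,-1]
  newtons: 45

```text
clock: 14.45
tool_pos: [0.4341, 0.1605, -0.0155]
ee_rot: [-179.6, -0.1, -0.1]
wrist_force: [-0.4, 0.3, -1.6]
grip_width: 0.0076
```

>>> move_arm:
  plan:
    - [0,0,0,0,0,0,-1]
    - [0,0,-20,0,0,0,-1]
    - [0,0,-30,0,0,0,-1]
    - [0,0,-30,0,0,0,-1]
    - [0,0,-20,0,0,0,-1]

```text
clock: 14.95
tool_pos: [0.4307, 0.1594, 0.0846]
ee_rot: [-179.6, 0.3, -0.1]
wrist_force: [1.1, 0.7, -0.3]
grip_width: 0.0009
```

```bash
python3 go.py .5723 -.1139 .10 -9.1 45 -1
```

```text
at [0.4307 0.1594 0.0846] [-1.796e+02  3.000e-01 -1.000e-01] D [ 142. -273.   -5.] rows 7
[[20, 39, 0, -0.0, 0.1, 1.3, -1.0], [21, 39, 0, -0.0, 0.1, 1.3, -1.0], [22, 38, 0, -0.0, 0.1, 1.3, -1.0], [23, 38, 0, -0.0, 0.1, 1.3, -1.0], [24, 37, 1, -0.0, 0.1, 1.3, -1.0]]
[[25, 36, 1, -0.0, 0.1, 1.3, -1.0], [25, 36, 1, -0.0, 0.1, 1.3, -1.0]]
```

Missed, because the tips were still a touch high. I'll look again and go lower, using contact force.

```bash
python3 - <<'E'
from look import *
s=readout.observe();print(s['tool_pos'],s['ee_rot'])
p,d,c=shot('wrist','w7.png'); P=cloud(d,c)
for v in range(224,246,3): print(v,[int(1000*P[v,u,2]) for u in range(286,346,5)])
E
python3 - <<'E'
from look import *
wl(.4335,.160)
E
```

```text
[0.43073237 0.15940909 0.08463387] [-1.79638803e+02  3.46989032e-01 -1.05740711e-01]
224 [0, 0, 0, 0, 0, 0, 11, 12, 0, 0, 0, 0]
227 [1, 0, 0, 0, 0, 0, 11, 11, 0, 0, 0, 0]
230 [1, 0, 0, 1, 0, 1, 11, 12, 0, 109, 0, 0]
233 [0, 114, 114, 110, 110, 111, 110, 110, 110, 114, 113, 0]
236 [0, 118, 118, 114, 114, 114, 115, 114, 114, 117, 118, 116]
239 [0, 122, 122, 119, 118, 118, 118, 117, 117, 122, 121, 121]
242 [125, 125, 124, 121, 121, 121, 122, 121, 120, 123, 123, 125]
245 [129, 127, 128, 124, 125, 256, 124, 125, 125, 127, 128, 127]
wrist S line at ey [0.433 0.16 ] jaw yaw -0.6 ends [0.432 0.123] [0.433 0.25 ] height 0.0124
```

>>> move_arm:
  plan:
    - [0,0,10,0,0,0,0.02]
    - [0,0,15,0,0,0,0.02]
    - [0,0,0,0,0,0,0.02]
    - [0,0,0,0,0,0,0.02]
    - [0,0,0,0,0,0,0.02]

```text
clock: 15.55
tool_pos: [0.4294, 0.1594, 0.0546]
ee_rot: [-179.7, 0.4, -0.1]
wrist_force: [-0.4, -0.2, -0.6]
grip_width: 0.0383
```

>>> move_arm:
  plan:
    - [4,0,30,0,0,0,0.02]
    - [0,0,22,0,0,0,0.02]
    - [0,0,10,0,0,0,0.02]
    - [0,0,3,0,0,0,0.02]

```text
clock: 15.95
tool_pos: [0.4349, 0.16, -0.0112]
ee_rot: [-179.6, 0.3, -0.1]
wrist_force: [-0.4, 0.7, 0.3]
grip_width: 0.0451
```

>>> move_arm:
  plan:
    - [0,0,2,0,0,0,0.02]
    - [0,0,1,0,0,0,0.02]

```text
clock: 16.15
tool_pos: [0.4352, 0.1601, -0.0138]
ee_rot: [-179.6, 0.2, -0.1]
wrist_force: [-0.2, -0.2, -0.1]
grip_width: 0.045
```

>>> move_arm:
  plan:
    - [-1,0,5,0,0,0,0.02]
    - [0,0,3,0,0,0,0.02]

```text
clock: 16.35
tool_pos: [0.4356, 0.1604, -0.0208]
ee_rot: [-179.6, 0.1, -0.1]
wrist_force: [1.4, -0.4, -0.6]
grip_width: 0.0452
```

>>> move_arm:
  plan:
    - [0,0,2,0,0,0,0.02]

```text
clock: 16.45
tool_pos: [0.4359, 0.1604, -0.0226]
ee_rot: [-179.6, 0.0, -0.1]
wrist_force: [0.3, 0.7, 0.5]
grip_width: 0.0452
```

>>> move_arm:
  plan:
    - [-2,0,1,0,0,0,-1]
    - [0,0,0,0,0,0,-1]
    - [0,0,0,0,0,0,-1]
    - [0,0,0,0,0,0,-1]
    - [0,0,0,0,0,0,-1]

```text
clock: 16.95
tool_pos: [0.4338, 0.1605, -0.0236]
ee_rot: [-179.6, -0.0, -0.1]
wrist_force: [0.4, -0.9, -0.8]
grip_width: 0.011
```

>>> move_arm:
  plan:
    - [0,0,0,0,0,0,-1]
    - [0,0,0,0,0,0,-1]

```text
clock: 17.15
tool_pos: [0.4338, 0.1605, -0.0236]
ee_rot: [-179.6, -0.0, -0.1]
wrist_force: [1.2, -0.2, -0.2]
grip_width: 0.0109
```

Gripped (10.9 mm). Lifting and carrying it to the wide bay.

>>> move_arm:
  plan:
    - [0,0,-20,0,0,0,-1]
    - [0,0,-35,0,0,0,-1]
    - [0,0,-35,0,0,0,-1]
    - [10,20,-15,0,0,1.5,-1]

```text
clock: 17.55
tool_pos: [0.4388, 0.1403, 0.0806]
ee_rot: [-179.6, 0.6, -1.5]
wrist_force: [0.4, -0.4, -1.3]
grip_width: 0.0104
```

```bash
sed -i 's/tip-.020/tip-.025/' go.py; python3 go.py .5723 -.1139 .10 -9.1 42 -1; python3 -c "
from look import *
print(readout.observe()['grip_width']); pegs('scene')"
```

```text
at [0.4388 0.1403 0.0806] [-179.6    0.6   -1.5] D [ 133. -254.   -6.] rows 7
[[20, 36, 0, -0.0, 0.1, 1.1, -1.0], [21, 35, 0, -0.0, 0.1, 1.1, -1.0], [21, 35, 0, -0.0, 0.1, 1.1, -1.0], [22, 35, 1, -0.0, 0.1, 1.1, -1.0], [23, 34, 1, -0.0, 0.1, 1.1, -1.0]]
[[23, 34, 1, -0.0, 0.1, 1.1, -1.0], [24, 33, 1, -0.0, 0.1, 1.1, -1.0]]
0.010429339246709062
scene S mid [0.6475 0.1444] jaw yaw 0.9 L 0.178 hook +y w 0.020
scene S mid [0.5788 0.1473] jaw yaw 6.7 L 0.178 hook +y w 0.015
scene S mid [0.4999 0.1525] jaw yaw 6.8 L 0.178 hook -y w 0.016
scene S mid [0.4546 0.3581] jaw yaw -6.7 L 0.177 hook +y w 0.024
scene P mid [0.5299 0.359 ] jaw yaw 0.6 L 0.165 hook -y w 0.013
```

>>> move_arm:
  plan:
    - [20,36,0,0,0,1.1,-1]
    - [21,35,0,0,0,1.1,-1]
    - [21,35,0,0,0,1.1,-1]
    - [22,35,0,0,0,1.1,-1]
    - [23,34,0,0,0,1.1,-1]

```text
clock: 18.1
tool_pos: [0.5378, -0.046, 0.0801]
ee_rot: [-179.7, 0.4, -7.0]
wrist_force: [0.8, 0.6, -1.2]
grip_width: 0.0102
```

>>> move_arm:
  plan:
    - [23,34,0,0,0,1.1,-1]
    - [18,25,0,0,0,1.1,-1]
    - [5,8,0,0,0,0,-1]
    - [0,0,0,0,0,0,-1]

```text
clock: 18.5
tool_pos: [0.5754, -0.1255, 0.0757]
ee_rot: [-179.6, 0.6, -9.6]
wrist_force: [-0.4, 1.5, -2.3]
grip_width: 0.0107
```

```bash
python3 go.py .5723 -.1139 .025 -9.1 42 -1
```

```text
at [ 0.5754 -0.1255  0.0757] [-179.6    0.6   -9.6] D [ -3.  12. -76.] rows 2
[[-2, -5, 38, -0.2, 0.3, -0.2, -1.0], [-2, -5, 38, -0.2, 0.3, -0.2, -1.0]]
```

>>> move_arm:
  plan:
    - [-4,-11,20,0,0,-0.4,-1]
    - [0,0,20,0,0,0,-1]
    - [0,0,15,0,0,0,-1]
    - [0,0,8,0,0,0,-1]
    - [0,0,0,0,0,0,-1]

```text
clock: 19.0
tool_pos: [0.5692, -0.1067, 0.0092]
ee_rot: [-179.5, 0.8, -8.9]
wrist_force: [0.8, 0.3, -0.9]
grip_width: 0.0105
```

>>> move_arm:
  plan:
    - [2,6,6,0,0,0,-1]
    - [0,0,3,0,0,0,-1]
    - [0,0,0,0,0,0,-0.4]
    - [0,0,0,0,0,0,-0.4]
    - [0,0,0,0,0,0,-0.4]

```text
clock: 19.5
tool_pos: [0.5725, -0.1141, 0.0022]
ee_rot: [-179.6, 0.6, -8.9]
wrist_force: [-0.6, -0.6, -0.3]
grip_width: 0.0263
```

>>> move_arm:
  plan:
    - [0,0,-15,0,0,0,-0.4]
    - [0,0,-30,0,0,0,-0.4]
    - [0,0,-35,0,0,0,-0.4]

```text
clock: 19.8
tool_pos: [0.57, -0.1137, 0.082]
ee_rot: [-179.4, 1.0, -8.9]
wrist_force: [0.3, -0.5, 0.7]
grip_width: 0.0268
```

```bash
cat > inbay.py <<'E'
from look import *
from go import O,cx,cy
def inbay(n='top',save=None,z=.011):
    p,d,c=shot(n,save); hsv=cv2.cvtColor(p,cv2.COLOR_RGB2HSV); H,S,V=[hsv[...,i].astype(int) for i in range(3)]
    for nm,m in(('S',(S<90)&(V>75)),('P',(H>19)&(H<33)&(S>140)&(V>90))):
        k,l,st,_=cv2.connectedComponentsWithStats(m.astype(np.uint8))
        for i in range(1,k):
            if st[i,4]<25: continue
            W=np.array([ray(c,u,v,z)[:2] for v,u in np.argwhere(l==i)]); q=W-O; X=q@cx; Y=q@cy
            if -.23<X.mean()<-.005 and -.11<Y.mean()<.11: print(n,nm,'area',st[i,4],'x %.3f..%.3f y %.3f..%.3f med %.3f'%(X.min(),X.max(),Y.min(),Y.max(),np.median(Y)))
E
python3 - <<'E'
from inbay import *
print(readout.observe()['tool_pos'])
inbay('scene'); 
from go import plan
plan(.5064,.1508,.09,8.1,42,.02)
E
```

```text
[ 0.57002526 -0.11370122  0.08202559]
scene S area 204 x -0.188..-0.015 y 0.007..0.046 med 0.018
at [ 0.5743 -0.1153  0.0892] [-179.6    0.5   -8.9] D [-68. 266. -24.] rows 7
[[-15, -36, 4, -0.1, 0.1, -2.4, 0.02], [-14, -37, 4, -0.1, 0.1, -2.4, 0.02], [-12, -37, 4, -0.1, 0.1, -2.4, 0.02], [-11, -38, 4, -0.1, 0.1, -2.4, 0.02], [-9, -38, 4, -0.1, 0.1, -2.4, 0.02]]
[[-8, -38, 4, -0.1, 0.1, -2.4, 0.02], [-6, -39, 4, -0.1, 0.1, -2.4, 0.02]]
```

First steel peg is in. Next is the one at (.506,.151).

>>> move_arm:
  plan:
    - [-15,-36,0,0,0,-2.4,0.02]
    - [-14,-37,0,0,0,-2.4,0.02]
    - [-12,-37,4,0,0,-2.4,0.02]
    - [-11,-38,4,0,0,-2.4,0.02]
    - [-9,-38,4,0,0,-2.4,0.02]

```text
clock: 20.35
tool_pos: [0.5341, 0.0737, 0.0909]
ee_rot: [-179.9, -0.9, 3.0]
wrist_force: [0.3, 1.0, -0.2]
grip_width: 0.0448
```

>>> move_arm:
  plan:
    - [-8,-38,4,0,0,-2.4,0.02]
    - [-5,-27,4,0,0,-2.4,0.02]
    - [0,-6,0,0,0,0,0.02]
    - [0,0,0,0,0,0,0.02]

```text
clock: 20.75
tool_pos: [0.5155, 0.1506, 0.0878]
ee_rot: [180.0, -1.3, 8.4]
wrist_force: [0.3, 0.5, 0.9]
grip_width: 0.0449
```

```bash
python3 - <<'E'
from look import *
wl(.5064,.1508)
from go import plan
plan(.5064,.1508,.0015,8.1,30,.02)
E
```

```text
wrist S line at ey [0.5059 0.1508] jaw yaw 8.2 ends [0.531 0.062] [0.493 0.24 ] height 0.0124
at [0.5157 0.15   0.0878] [180.   -1.3   8.3] D [  -9.    1. -111.] rows 4
[[-3, -1, 28, 0.0, -0.3, 0.1, 0.02], [-3, -1, 28, 0.0, -0.3, 0.1, 0.02], [-3, -1, 28, 0.0, -0.3, 0.1, 0.02], [-2, -1, 28, 0.0, -0.3, 0.1, 0.02]]
```

>>> move_arm:
  plan:
    - [-9,-1,28,0,-1.3,0,0.02]
    - [0,0,28,0,0,0,0.02]
    - [0,0,22,0,0,0,0.02]
    - [0,0,12,0,0,0,0.02]
    - [0,0,5,0,0,0,0.02]

```text
clock: 21.3
tool_pos: [0.515, 0.1435, -0.0052]
ee_rot: [179.8, -0.6, 7.8]
wrist_force: [0.1, 0.6, 0.1]
grip_width: 0.0451
```

>>> move_arm:
  plan:
    - [-8,-8,9,0,-0.6,-0.3,0.02]
    - [0,0,5,0,0,0,0.02]
    - [0,0,2,0,0,0,0.02]

```text
clock: 21.6
tool_pos: [0.5071, 0.1496, -0.0211]
ee_rot: [179.8, -0.0, 8.0]
wrist_force: [-0.2, -0.5, -0.3]
grip_width: 0.0452
```

>>> move_arm:
  plan:
    - [-1,-1,2,0,0,0,-1]
    - [0,0,0,0,0,0,-1]
    - [0,0,0,0,0,0,-1]
    - [0,0,0,0,0,0,-1]
    - [0,0,0,0,0,0,-1]

```text
clock: 22.1
tool_pos: [0.5071, 0.1511, -0.0217]
ee_rot: [179.8, -0.2, 8.0]
wrist_force: [-0.2, 0.1, -1.8]
grip_width: 0.0108
```

>>> move_arm:
  plan:
    - [0,0,0,0,0,0,-1]
    - [0,0,-20,0,0,0,-1]
    - [0,0,-35,0,0,0,-1]
    - [0,0,-35,0,0,0,-1]
    - [0,0,-15,0,0,1,-1]

```text
clock: 22.6
tool_pos: [0.503, 0.1509, 0.0828]
ee_rot: [179.9, 0.3, 7.0]
wrist_force: [0.7, 0.1, -1.8]
grip_width: 0.0108
```

```bash
python3 - <<'E'
from go import *
plan(*slot(-.105,.066),.10,-9.1,42,-1)
E
```

```text
at [0.503  0.1509 0.0828] [179.9   0.3   7. ] D [ 113. -272.   -8.] rows 8
[[10, 35, 1, 0.0, 0.0, 2.0, -1], [11, 35, 1, 0.0, 0.0, 2.0, -1], [12, 35, 1, 0.0, 0.0, 2.0, -1], [14, 34, 1, 0.0, 0.0, 2.0, -1], [15, 34, 1, 0.0, 0.0, 2.0, -1]]
[[16, 33, 1, 0.0, 0.0, 2.0, -1], [17, 33, 1, 0.0, 0.0, 2.0, -1], [18, 32, 1, 0.0, 0.0, 2.0, -1]]
```

>>> move_arm:
  plan:
    - [10,35,0,0,0,2,-1]
    - [11,35,0,0,0,2,-1]
    - [12,35,0,0,0,2,-1]
    - [14,34,0,0,0,2,-1]
    - [15,34,0,0,0,2,-1]

```text
clock: 23.1
tool_pos: [0.5765, -0.0194, 0.0873]
ee_rot: [179.9, -0.1, -2.9]
wrist_force: [0.2, 0.2, -0.9]
grip_width: 0.0108
```

>>> move_arm:
  plan:
    - [16,33,0,0,0,2,-1]
    - [17,33,0,0,0,2,-1]
    - [13,22,0,0,0,2,-1]
    - [3,4,0,0,0,0,-1]
    - [0,0,0,0,0,0,-1]

```text
clock: 23.6
tool_pos: [0.6188, -0.1244, 0.0865]
ee_rot: [179.9, -0.1, -9.5]
wrist_force: [-0.2, 0.2, -1.7]
grip_width: 0.0104
```

```bash
python3 - <<'E'
from go import *
plan(*slot(-.105,.066),.025,-9.1,42,-1)
E
```

```text
at [ 0.6188 -0.1244  0.0865] [ 1.799e+02 -1.000e-01 -9.500e+00] D [ -3.   4. -87.] rows 3
[[-1, -1, 29, 0.0, -0.0, -0.1, -1], [-1, -1, 29, 0.0, -0.0, -0.1, -1], [-1, -1, 29, 0.0, -0.0, -0.1, -1]]
```

>>> move_arm:
  plan:
    - [-3,-3,22,0,0,-0.4,-1]
    - [0,0,22,0,0,0,-1]
    - [0,0,18,0,0,0,-1]
    - [0,0,10,0,0,0,-1]
    - [0,0,4,0,0,0,-1]

```text
clock: 24.1
tool_pos: [0.6148, -0.1144, 0.0089]
ee_rot: [180.0, -0.0, -8.7]
wrist_force: [0.5, 0.1, -1.3]
grip_width: 0.0105
```

>>> move_arm:
  plan:
    - [2,6,6,0,0,0,-1]
    - [0,0,3,0,0,0,-1]
    - [0,0,0,0,0,0,-0.4]
    - [0,0,0,0,0,0,-0.4]
    - [0,0,0,0,0,0,-0.4]

```text
clock: 24.6
tool_pos: [0.6177, -0.1206, 0.0018]
ee_rot: [179.9, -0.2, -8.6]
wrist_force: [-0.0, 0.2, 0.7]
grip_width: 0.0263
```

>>> move_arm:
  plan:
    - [0,0,-15,0,0,0,-0.4]
    - [0,0,-30,0,0,0,-0.4]
    - [0,0,-35,0,0,0,-0.4]

```text
clock: 24.9
tool_pos: [0.6143, -0.1195, 0.0814]
ee_rot: [-180.0, 0.3, -8.6]
wrist_force: [1.5, -0.5, 0.8]
grip_width: 0.0264
```

```bash
python3 - <<'E'
from inbay import *
inbay('scene'); pegs('top')
from go import plan
plan(.5833,.1461,.11,8.7,42,.02)
E
```

```text
scene S area 202 x -0.188..-0.015 y 0.007..0.046 med 0.018
top S mid [0.4596 0.3581] jaw yaw -6.7 L 0.179 hook +y w 0.014
top S mid [0.5835 0.146 ] jaw yaw 8.3 L 0.181 hook +y w 0.015
top S mid [0.6519 0.1435] jaw yaw 1.0 L 0.181 hook +y w 0.014
top S mid [0.7015 0.3686] jaw yaw 8.1 L 0.149 hook +y w 0.035
at [ 0.619  -0.1213  0.0875] [179.9  -0.4  -8.6] D [-36. 267.  -2.] rows 7
[[-11, -37, 0, 0.0, -0.1, -2.5, 0.02], [-9, -37, 0, 0.0, -0.1, -2.5, 0.02], [-8, -38, 0, 0.0, -0.1, -2.5, 0.02], [-6, -38, 0, 0.0, -0.1, -2.5, 0.02], [-4, -38, 0, 0.0, -0.1, -2.5, 0.02]]
[[-3, -38, 0, 0.0, -0.1, -2.5, 0.02], [-1, -39, 0, 0.0, -0.1, -2.5, 0.02]]
```

>>> move_arm:
  plan:
    - [-11,-37,0,0,0,-2.5,0.02]
    - [-9,-37,0,0,0,-2.5,0.02]
    - [-8,-38,0,0,0,-2.5,0.02]
    - [-6,-38,0,0,0,-2.5,0.02]
    - [-4,-38,0,0,0,-2.5,0.02]

```text
clock: 25.5
tool_pos: [0.5958, 0.0683, 0.0929]
ee_rot: [179.5, -1.0, 3.9]
wrist_force: [-0.3, -0.3, -0.5]
grip_width: 0.0449
```

>>> move_arm:
  plan:
    - [-3,-38,0,0,0,-2.5,0.02]
    - [-6,-27,0,0,0,-2.5,0.02]
    - [-4,-4,0,0,0,0,0.02]
    - [0,0,0,0,0,0,0.02]

```text
clock: 25.9
tool_pos: [0.5749, 0.1429, 0.0944]
ee_rot: [179.5, -1.1, 9.4]
wrist_force: [-0.2, 0.2, 0.4]
grip_width: 0.045
```

```bash
python3 - <<'E'
from look import *
from inbay import inbay
inbay('top','t2.png')
wl(.5835,.146)
from go import plan
plan(.5835,.146,.0015,8.5,30,.02)
E
```

```text
top S area 195 x -0.192..-0.018 y 0.061..0.099 med 0.068
top S area 199 x -0.192..-0.016 y 0.016..0.051 med 0.023
wrist S line at ey [0.5828 0.146 ] jaw yaw 8.9 ends [0.596 0.055] [0.556 0.232] height 0.0124
at [0.5757 0.1417 0.0944] [179.4  -1.2   9.3] D [   8.    4. -118.] rows 4
[[1, -1, 30, 0.1, -0.3, 0.2, 0.02], [2, -1, 30, 0.1, -0.3, 0.2, 0.02], [2, -1, 29, 0.1, -0.3, 0.2, 0.02], [2, -1, 29, 0.1, -0.3, 0.2, 0.02]]
```

Both pegs in the bay are confirmed from the top. Down to the third.

>>> move_arm:
  plan:
    - [0,-6,28,0.5,-1.2,0.5,0.02]
    - [0,0,28,0,0,0,0.02]
    - [0,0,24,0,0,0,0.02]
    - [0,0,15,0,0,0,0.02]
    - [0,0,8,0,0,0,0.02]

```text
clock: 26.5
tool_pos: [0.582, 0.1403, -0.0083]
ee_rot: [179.8, -0.4, 8.2]
wrist_force: [-0.1, 0.6, 0.6]
grip_width: 0.0452
```

>>> move_arm:
  plan:
    - [1,-4,9,0,0,-0.5,0.02]
    - [0,0,4,0,0,0,0.02]
    - [0,0,1,0,0,0,0.02]

```text
clock: 26.8
tool_pos: [0.5836, 0.1432, -0.0231]
ee_rot: [179.8, -0.5, 8.6]
wrist_force: [-0.4, 0.4, 0.9]
grip_width: 0.0453
```

>>> move_arm:
  plan:
    - [0,0,1,0,0,0,-1]
    - [0,0,0,0,0,0,-1]
    - [0,0,0,0,0,0,-1]
    - [0,0,0,0,0,0,-1]
    - [0,0,0,0,0,0,-1]

```text
clock: 27.3
tool_pos: [0.5854, 0.1438, -0.0216]
ee_rot: [179.8, -0.7, 8.6]
wrist_force: [-1.0, -0.6, -1.6]
grip_width: 0.0107
```

>>> move_arm:
  plan:
    - [0,0,0,0,0,0,-1]
    - [0,0,-20,0,0,0,-1]
    - [0,0,-35,0,0,0,-1]
    - [0,0,-35,0,0,0,-1]
    - [0,0,-15,0,0,1,-1]

```text
clock: 27.8
tool_pos: [0.5801, 0.1437, 0.0819]
ee_rot: [179.9, -0.1, 7.6]
wrist_force: [0.1, -0.4, -1.4]
grip_width: 0.0103
```

```bash
python3 - <<'E'
from go import *
plan(*slot(-.105,.046),.10,-9.1,42,-1)
E
```

```text
at [0.5801 0.1437 0.0819] [ 1.799e+02 -1.000e-01  7.600e+00] D [  16. -261.   -7.] rows 7
[[-3, 37, 1, 0.0, -0.0, 2.4, -1], [-1, 37, 1, 0.0, -0.0, 2.4, -1], [0, 37, 1, 0.0, -0.0, 2.4, -1], [2, 37, 1, 0.0, -0.0, 2.4, -1], [4, 37, 1, 0.0, -0.0, 2.4, -1]]
[[5, 37, 1, 0.0, -0.0, 2.4, -1], [7, 37, 1, 0.0, -0.0, 2.4, -1]]
```

>>> move_arm:
  plan:
    - [-3,37,0,0,0,2.4,-1]
    - [-1,37,0,0,0,2.4,-1]
    - [0,37,0,0,0,2.4,-1]
    - [2,37,0,0,0,2.4,-1]
    - [4,37,0,0,0,2.4,-1]

```text
clock: 28.3
tool_pos: [0.5916, -0.0416, 0.0835]
ee_rot: [180.0, -0.4, -4.6]
wrist_force: [0.5, -0.1, -1.1]
grip_width: 0.0106
```

>>> move_arm:
  plan:
    - [5,37,0,0,0,2.4,-1]
    - [7,27,0,0,0,2.4,-1]
    - [0,4,0,0,0,0,-1]
    - [0,0,0,0,0,0,-1]

```text
clock: 28.7
tool_pos: [0.5947, -0.118, 0.0804]
ee_rot: [-180.0, -0.2, -10.2]
wrist_force: [0.3, 0.7, -1.5]
grip_width: 0.0103
```

```bash
python3 - <<'E'
from go import *
plan(*slot(-.105,.045),.025,-9.1,42,-1)
E
```

```text
at [ 0.5947 -0.118   0.0804] [-180.    -0.2  -10.2] D [  0.   0. -80.] rows 2
[[0, 0, 40, -0.0, -0.1, -0.5, -1], [0, 0, 40, -0.0, -0.1, -0.5, -1]]
```

>>> move_arm:
  plan:
    - [0,3,22,0,0,-1,-1]
    - [0,0,22,0,0,0,-1]
    - [0,0,18,0,0,0,-1]
    - [0,0,8,0,0,0,-1]
    - [0,0,3,0,0,0,-1]

```text
clock: 29.2
tool_pos: [0.594, -0.115, 0.0045]
ee_rot: [-179.9, -0.2, -8.8]
wrist_force: [0.2, -0.6, -1.5]
grip_width: 0.0104
```

>>> move_arm:
  plan:
    - [1,2,3,0,0,0,-1]
    - [0,0,0,0,0,0,-0.4]
    - [0,0,0,0,0,0,-0.4]
    - [0,0,0,0,0,0,-0.4]

```text
clock: 29.6
tool_pos: [0.5965, -0.1163, 0.0035]
ee_rot: [-179.9, -0.4, -8.7]
wrist_force: [-0.2, 0.0, 0.4]
grip_width: 0.0263
```

>>> move_arm:
  plan:
    - [0,0,-15,0,0,0,-0.4]
    - [0,0,-30,0,0,0,-0.4]
    - [0,0,-38,0,0,0,-0.4]

```text
clock: 29.9
tool_pos: [0.5928, -0.1154, 0.0864]
ee_rot: [-179.8, 0.1, -8.7]
wrist_force: [1.1, -0.9, 0.3]
grip_width: 0.0263
```

```bash
python3 - <<'E'
from inbay import *
pegs('top')
from go import plan
plan(.6519,.1435,.11,1,42,.02)
E
```

```text
top S mid [0.4594 0.3581] jaw yaw -6.7 L 0.179 hook +y w 0.014
top S mid [0.6517 0.1435] jaw yaw 0.9 L 0.181 hook +y w 0.012
top S mid [0.7016 0.3678] jaw yaw 7.6 L 0.150 hook +y w 0.035
at [ 0.5975 -0.1171  0.0945] [-180.    -0.6   -8.7] D [ 54. 261. -10.] rows 7
[[2, -38, 1, 0.0, -0.1, -1.4, 0.02], [3, -38, 1, 0.0, -0.1, -1.4, 0.02], [4, -38, 1, 0.0, -0.1, -1.4, 0.02], [5, -38, 1, 0.0, -0.1, -1.4, 0.02], [6, -38, 1, 0.0, -0.1, -1.4, 0.02]]
[[7, -37, 1, 0.0, -0.1, -1.4, 0.02], [8, -37, 1, 0.0, -0.1, -1.4, 0.02]]
```

>>> move_arm:
  plan:
    - [2,-38,0,0,0,-1.4,0.02]
    - [3,-38,0,0,0,-1.4,0.02]
    - [4,-38,0,0,0,-1.4,0.02]
    - [5,-38,0,0,0,-1.4,0.02]
    - [6,-38,0,0,0,-1.4,0.02]

```text
clock: 30.45
tool_pos: [0.6451, 0.068, 0.1093]
ee_rot: [179.7, -1.7, -2.0]
wrist_force: [-0.0, 0.0, 0.3]
grip_width: 0.0453
```

>>> move_arm:
  plan:
    - [7,-37,0,0,0,-1.4,0.02]
    - [4,-27,0,0,0,-1.4,0.02]
    - [0,-6,0,0,0,0,0.02]
    - [0,0,0,0,0,0,0.02]

```text
clock: 30.85
tool_pos: [0.6604, 0.1456, 0.1163]
ee_rot: [179.6, -2.3, 1.2]
wrist_force: [0.1, -0.0, 0.0]
grip_width: 0.0448
```

```bash
python3 - <<'E'
from look import *
from inbay import inbay
inbay('top','t3.png')
wl(.6517,.1435)
from go import plan
plan(.6517,.1435,.0015,1,30,.02)
E
```

```text
top S area 197 x -0.192..-0.018 y 0.061..0.099 med 0.068
top S area 394 x -0.201..-0.016 y 0.012..0.052 med 0.032
wrist S line at ey [0.6516 0.1435] jaw yaw 1.3 ends [0.654 0.053] [0.637 0.234] height 0.0124
at [0.6605 0.1441 0.1161] [179.6  -2.2   1.1] D [  -9.   -1. -140.] rows 5
[[-3, 0, 28, 0.1, -0.4, 0.0, 0.02], [-3, 0, 28, 0.1, -0.4, 0.0, 0.02], [-2, 0, 28, 0.1, -0.4, 0.0, 0.02], [-2, 0, 28, 0.1, -0.4, 0.0, 0.02], [-2, 0, 28, 0.1, -0.4, 0.0, 0.02]]
```

>>> move_arm:
  plan:
    - [-9,0,30,0,-2.2,0,0.02]
    - [-3,-2,30,0,0,0,0.02]
    - [0,0,28,0,0,0,0.02]
    - [0,0,20,0,0,0,0.02]
    - [0,0,10,0,0,0,0.02]

```text
clock: 31.45
tool_pos: [0.6531, 0.1358, -0.0009]
ee_rot: [179.5, -0.4, 0.5]
wrist_force: [0.2, -0.8, -0.2]
grip_width: 0.0449
```

>>> move_arm:
  plan:
    - [-2,-8,12,0.5,0,-0.5,0.02]
    - [0,0,7,0,0,0,0.02]
    - [0,0,2,0,0,0,0.02]

```text
clock: 31.75
tool_pos: [0.6511, 0.1415, -0.0233]
ee_rot: [-180.0, -0.4, 0.8]
wrist_force: [-0.3, -0.3, 0.5]
grip_width: 0.0453
```

>>> move_arm:
  plan:
    - [0,0,1,0,0,0,-1]
    - [0,0,0,0,0,0,-1]
    - [0,0,0,0,0,0,-1]
    - [0,0,0,0,0,0,-1]
    - [0,0,0,0,0,0,-1]

```text
clock: 32.25
tool_pos: [0.6531, 0.1418, -0.0212]
ee_rot: [-180.0, -0.6, 0.8]
wrist_force: [-0.2, -0.8, -2.0]
grip_width: 0.0105
```

>>> move_arm:
  plan:
    - [0,0,0,0,0,0,-1]
    - [0,0,-20,0,0,0,-1]
    - [0,0,-35,0,0,0,-1]
    - [0,0,-35,0,0,0,-1]
    - [0,0,-15,0,0,1,-1]

```text
clock: 32.75
tool_pos: [0.6484, 0.1416, 0.0817]
ee_rot: [-180.0, -0.0, -0.2]
wrist_force: [1.2, -0.3, -1.9]
grip_width: 0.0106
```

```bash
python3 - <<'E'
from go import *
plan(*slot(-.105,.060),.10,-9.1,42,-1)
E
```

```text
at [0.6484 0.1416 0.0817] [-180.    -0.    -0.2] D [ -39. -261.   -7.] rows 7
[[-5, 37, 1, -0.0, -0.0, 1.3, -1], [-5, 37, 1, -0.0, -0.0, 1.3, -1], [-4, 38, 1, -0.0, -0.0, 1.3, -1], [-3, 38, 1, -0.0, -0.0, 1.3, -1], [-2, 38, 1, -0.0, -0.0, 1.3, -1]]
[[-1, 38, 1, -0.0, -0.0, 1.3, -1], [0, 38, 1, -0.0, -0.0, 1.3, -1]]
```

>>> move_arm:
  plan:
    - [-5,37,0,0,0,1.3,-1]
    - [-5,37,0,0,0,1.3,-1]
    - [-4,38,0,0,0,1.3,-1]
    - [-3,38,0,0,0,1.3,-1]
    - [-2,38,0,0,0,1.3,-1]

```text
clock: 33.25
tool_pos: [0.6209, -0.0451, 0.0831]
ee_rot: [-179.9, -0.4, -6.7]
wrist_force: [1.3, 0.3, -1.7]
grip_width: 0.0106
```

>>> move_arm:
  plan:
    - [-1,38,0,0,0,1.3,-1]
    - [0,27,0,0,0,1.3,-1]
    - [0,5,0,0,0,0,-1]
    - [0,0,0,0,0,0,-1]

```text
clock: 33.65
tool_pos: [0.6079, -0.1218, 0.08]
ee_rot: [-179.9, -0.2, -9.9]
wrist_force: [1.0, 0.3, -0.9]
grip_width: 0.0107
```

```bash
python3 - <<'E'
from go import *
plan(*slot(-.105,.057),.033,-9.1,42,-1)
E
```

```text
at [ 0.6079 -0.1218  0.08  ] [-179.9   -0.2   -9.9] D [ -1.   2. -72.] rows 2
[[-1, -1, 36, -0.1, -0.1, -0.4, -1], [-1, -1, 36, -0.1, -0.1, -0.4, -1]]
```

>>> move_arm:
  plan:
    - [-1,3,22,0,0,-0.8,-1]
    - [0,0,20,0,0,0,-1]
    - [0,0,14,0,0,0,-1]
    - [0,0,6,0,0,0,-1]
    - [0,0,2,0,0,0,-1]

```text
clock: 34.15
tool_pos: [0.6079, -0.119, 0.0135]
ee_rot: [-179.8, -0.3, -8.9]
wrist_force: [-0.2, -0.0, -0.9]
grip_width: 0.0106
```

>>> move_arm:
  plan:
    - [-1,1,5,0,0,0,-1]
    - [0,0,0,0,0,0,-0.4]
    - [0,0,0,0,0,0,-0.4]
    - [0,0,0,0,0,0,-0.4]

```text
clock: 34.55
tool_pos: [0.6085, -0.1194, 0.0101]
ee_rot: [-179.8, -0.4, -8.8]
wrist_force: [-0.9, 0.3, 0.3]
grip_width: 0.0266
```

>>> move_arm:
  plan:
    - [0,0,-15,0,0,0,-0.4]
    - [0,0,-30,0,0,0,-0.4]
    - [0,0,-38,0,0,0,-0.4]

```text
clock: 34.85
tool_pos: [0.6045, -0.1186, 0.0926]
ee_rot: [-179.7, 0.0, -8.8]
wrist_force: [0.8, 0.6, -0.3]
grip_width: 0.0263
```

```bash
python3 - <<'E'
from inbay import *
pegs('top')
from go import plan
plan(.4594,.3581,.11,-6.7,44,.02)
E
```

```text
top S mid [0.4595 0.3581] jaw yaw -6.8 L 0.179 hook +y w 0.014
top S mid [0.7017 0.3678] jaw yaw 6.9 L 0.150 hook +y w 0.033
at [ 0.6091 -0.1202  0.1009] [-179.8   -0.6   -8.8] D [-150.  478.  -16.] rows 12
[[-18, -37, 1, -0.0, -0.0, -0.2, 0.02], [-18, -38, 1, -0.0, -0.0, -0.2, 0.02], [-18, -38, 1, -0.0, -0.0, -0.2, 0.02], [-18, -38, 1, -0.0, -0.0, -0.2, 0.02], [-18, -38, 1, -0.0, -0.0, -0.2, 0.02]]
[[-18, -38, 1, -0.0, -0.0, -0.2, 0.02], [-18, -38, 1, -0.0, -0.0, -0.2, 0.02], [-18, -38, 1, -0.0, -0.0, -0.2, 0.02], [-18, -38, 1, -0.0, -0.0, -0.2, 0.02], [-17, -38, 1, -0.0, -0.0, -0.2, 0.02]]
[[-17, -38, 1, -0.0, -0.0, -0.2, 0.02], [-17, -38, 1, -0.0, -0.0, -0.2, 0.02]]
```

>>> move_arm:
  plan:
    - [-18,-38,0,0,0,-0.2,0.02]
    - [-18,-38,0,0,0,-0.2,0.02]
    - [-18,-38,0,0,0,-0.2,0.02]
    - [-18,-38,0,0,0,-0.2,0.02]
    - [-18,-38,0,0,0,-0.2,0.02]

```text
clock: 35.4
tool_pos: [0.5555, 0.0791, 0.1132]
ee_rot: [180.0, -2.0, -8.3]
wrist_force: [0.5, -0.9, -0.1]
grip_width: 0.045
```

>>> move_arm:
  plan:
    - [-18,-38,0,0,0,-0.2,0.02]
    - [-18,-38,0,0,0,-0.2,0.02]
    - [-18,-38,0,0,0,-0.2,0.02]
    - [-18,-38,0,0,0,-0.2,0.02]
    - [-18,-38,0,0,0,-0.2,0.02]

```text
clock: 35.9
tool_pos: [0.4934, 0.2879, 0.1192]
ee_rot: [-179.8, -2.8, -7.4]
wrist_force: [0.2, 0.3, -0.3]
grip_width: 0.0449
```

>>> move_arm:
  plan:
    - [-17,-38,0,0,0,-0.2,0.02]
    - [-15,-26,0,0,0,0,0.02]
    - [-2,-4,0,0,0,0,0.02]
    - [0,0,0,0,0,0,0.02]

```text
clock: 36.3
tool_pos: [0.4671, 0.3683, 0.1245]
ee_rot: [-179.5, -3.2, -6.8]
wrist_force: [-0.2, 0.0, -0.4]
grip_width: 0.0453
```

```bash
python3 - <<'E'
from look import *
from inbay import inbay
inbay('top','t4.png')
wl(.4594,.358,'S','w8.png')
from go import plan
plan(.4594,.358,.0015,-6.7,30,.02)
t=cv2.resize(cv2.imread('pics/t4.png')[140:240,180:460],None,fx=2.8,fy=2.8,interpolation=cv2.INTER_CUBIC)
cv2.imwrite('pics/v3.png',t)
E
```

```text
top S area 816 x -0.200..-0.015 y 0.012..0.099 med 0.048
wrist S line at ey [0.459 0.358] jaw yaw -7.1 ends [0.447 0.267] [0.456 0.448] height 0.0125
at [0.4676 0.3671 0.1242] [-179.5   -3.2   -7. ] D [  -8.   -9. -148.] rows 5
[[-3, 2, 29, -0.1, -0.6, -0.0, 0.02], [-3, 2, 29, -0.1, -0.6, -0.0, 0.02], [-2, 2, 29, -0.1, -0.6, -0.0, 0.02], [-2, 2, 29, -0.1, -0.6, -0.0, 0.02], [-2, 2, 30, -0.1, -0.6, -0.0, 0.02]]
```

View pics/v3.png

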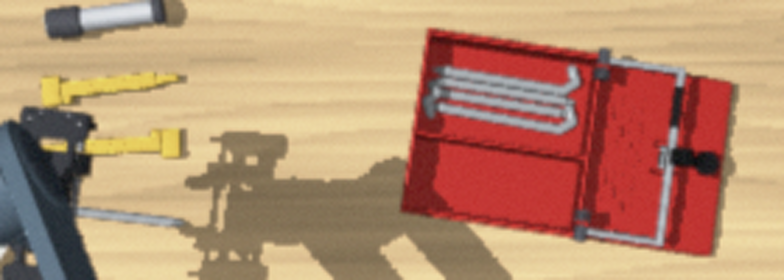

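The crop shows four silver pegs lying lengthwise in the wide bay, around (500,100), with the arm hooked under the catch at (670,158). The yellow pegs are at (115,88) and (120,145). Now the fifth.

>>> move_arm:
  plan:
    - [-8,2,30,0,-3.2,0,0.02]
    - [-4,0,30,0,0,0,0.02]
    - [0,0,30,0,0,0,0.02]
    - [0,0,22,0,0,0,0.02]
    - [0,0,12,0,0,0,0.02]

```text
clock: 36.9
tool_pos: [0.4654, 0.3618, 0.0011]
ee_rot: [-179.3, -0.4, -7.5]
wrist_force: [-0.3, -0.5, -0.2]
grip_width: 0.0448
```

>>> move_arm:
  plan:
    - [-6,4,12,0,0,-0.5,0.02]
    - [0,0,8,0,0,0,0.02]
    - [0,0,3,0,0,0,0.02]

```text
clock: 37.2
tool_pos: [0.4598, 0.3561, -0.0235]
ee_rot: [-179.3, -0.4, -7.2]
wrist_force: [-0.4, -0.2, -0.3]
grip_width: 0.0451
```

>>> move_arm:
  plan:
    - [0,0,1,0,0,0,-1]
    - [0,0,0,0,0,0,-1]
    - [0,0,0,0,0,0,-1]
    - [0,0,0,0,0,0,-1]
    - [0,0,0,0,0,0,-1]

```text
clock: 37.7
tool_pos: [0.461, 0.3576, -0.0213]
ee_rot: [-179.2, -0.5, -7.2]
wrist_force: [-0.6, -0.2, -2.1]
grip_width: 0.0102
```

>>> move_arm:
  plan:
    - [0,0,0,0,0,0,-1]
    - [0,0,-20,0,0,0,-1]
    - [0,0,-35,0,0,0,-1]
    - [0,0,-35,0,0,0,-1]
    - [0,0,-18,0,0,0,-1]

```text
clock: 38.2
tool_pos: [0.4563, 0.3539, 0.0849]
ee_rot: [-179.5, 0.0, -7.2]
wrist_force: [0.2, 0.0, -1.6]
grip_width: 0.0105
```

```bash
python3 - <<'E'
from go import *
plan(*slot(-.105,.034),.10,-9.1,44,-1)
E
```

```text
at [0.4563 0.3539 0.0849] [-179.5    0.    -7.2] D [ 128. -470.  -10.] rows 12
[[15, 38, 0, -0.0, 0.0, 0.2, -1], [16, 37, 1, -0.0, 0.0, 0.2, -1], [16, 37, 1, -0.0, 0.0, 0.2, -1], [16, 37, 1, -0.0, 0.0, 0.2, -1], [16, 37, 1, -0.0, 0.0, 0.2, -1]]
[[16, 37, 1, -0.0, 0.0, 0.2, -1], [16, 37, 1, -0.0, 0.0, 0.2, -1], [16, 37, 1, -0.0, 0.0, 0.2, -1], [16, 37, 1, -0.0, 0.0, 0.2, -1], [16, 37, 1, -0.0, 0.0, 0.2, -1]]
[[17, 37, 1, -0.0, 0.0, 0.2, -1], [17, 37, 1, -0.0, 0.0, 0.2, -1]]
```

>>> move_arm:
  plan:
    - [15,38,0,0,0,0.2,-1]
    - [16,37,0,0,0,0.2,-1]
    - [16,37,0,0,0,0.2,-1]
    - [16,37,0,0,0,0.2,-1]
    - [16,37,0,0,0,0.2,-1]

```text
clock: 38.7
tool_pos: [0.5132, 0.1592, 0.0877]
ee_rot: [-179.2, -0.4, -7.6]
wrist_force: [2.1, -0.2, -1.6]
grip_width: 0.0106
```

>>> move_arm:
  plan:
    - [16,37,0,0,0,0.2,-1]
    - [16,37,0,0,0,0.2,-1]
    - [16,37,0,0,0,0.2,-1]
    - [16,37,0,0,0,0.2,-1]
    - [16,37,0,0,0,0.2,-1]

```text
clock: 39.2
tool_pos: [0.5669, -0.0436, 0.0852]
ee_rot: [-179.2, -0.4, -8.6]
wrist_force: [0.9, -0.3, -1.5]
grip_width: 0.0108
```

>>> move_arm:
  plan:
    - [17,37,0,0,0,0.2,-1]
    - [13,25,0,0,0,0.2,-1]
    - [2,4,0,0,0,0,-1]
    - [0,0,0,0,0,0,-1]

```text
clock: 39.6
tool_pos: [0.5891, -0.1226, 0.0836]
ee_rot: [-179.3, -0.4, -9.5]
wrist_force: [-0.7, 0.6, -2.1]
grip_width: 0.0105
```

```bash
python3 - <<'E'
from go import *
print(readout.observe()['grip_width'])
plan(*slot(-.105,.034),.040,-9.1,42,-1)
E
```

```text
0.010549996761828318
at [ 0.5891 -0.1226  0.0836] [-179.3   -0.4   -9.5] D [ -5.   7. -69.] rows 2
[[-3, -3, 34, -0.4, -0.2, -0.2, -1], [-3, -3, 34, -0.4, -0.2, -0.2, -1]]
```

>>> move_arm:
  plan:
    - [-5,-3,22,0,0,-0.4,-1]
    - [0,0,20,0,0,0,-1]
    - [0,0,12,0,0,0,-1]
    - [0,0,5,0,0,0,-1]
    - [0,0,2,0,0,0,-1]

```text
clock: 40.1
tool_pos: [0.5843, -0.1129, 0.0211]
ee_rot: [-179.2, -0.4, -8.8]
wrist_force: [-0.4, -0.5, -1.5]
grip_width: 0.0107
```

>>> move_arm:
  plan:
    - [0,3,6,0,0,0,-1]
    - [0,0,0,0,0,0,-0.4]
    - [0,0,0,0,0,0,-0.4]
    - [0,0,0,0,0,0,-0.4]

```text
clock: 40.5
tool_pos: [0.5858, -0.1159, 0.0169]
ee_rot: [-179.3, -0.6, -8.7]
wrist_force: [-0.2, 0.5, 0.4]
grip_width: 0.0263
```

>>> move_arm:
  plan:
    - [0,0,-15,0,0,0,-0.4]
    - [0,0,-30,0,0,0,-0.4]
    - [0,0,-35,0,0,0,-0.4]

```text
clock: 40.8
tool_pos: [0.5818, -0.1159, 0.0969]
ee_rot: [-179.1, -0.1, -8.8]
wrist_force: [1.2, 0.2, 0.0]
grip_width: 0.0266
```

```bash
cat > yel.py <<'E'
from look import *
def yel(n='top',save=None,z=.010):
    p,d,c=shot(n,save); hsv=cv2.cvtColor(p,cv2.COLOR_RGB2HSV).astype(int); H,S,V=hsv[...,0],hsv[...,1],hsv[...,2]
    a=p.astype(int); m=((a[...,0]-a[...,2])>100)&(H>20)&(H<33)&(S>150)
    k,l,st,_=cv2.connectedComponentsWithStats(m.astype(np.uint8)); 
    for i in range(1,k):
        if st[i,4]<40: continue
        W=np.array([ray(c,u,v,z)[:2] for v,u in np.argwhere(l==i)])
        mu=W.mean(0);e=np.linalg.svd(W-mu,full_matrices=False)[2][0];e=e*np.sign(e[1])
        t=(W-mu)@e; q=abs(t-(t.min()+t.max())/2)<.045; Q=W[q]; mu=Q.mean(0); e=np.linalg.svd(Q-mu,full_matrices=False)[2][0];e=e*np.sign(e[1]); t=(W-mu)@e; s=(W-mu)@[-e[1],e[0]]
        hd='+y' if np.ptp(s[t>t.max()-.02])>np.ptp(s[t<t.min()+.02]) else '-y'
        print(n,st[i,4],'mid',(mu+e*(t.min()+t.max())/2).round(4),'jaw yaw %.1f'%(np.degrees(np.arctan2(e[1],e[0]))-90),'L %.3f'%np.ptp(t),hd)
E
python3 - <<'E'
from yel import *
yel(); yel('scene')
from go import plan
plan(.531,.36,.11,0,44,.1)
E
```

```text
scene 150 mid [0.5321 0.3585] jaw yaw 0.8 L 0.164 -y
at [ 0.5864 -0.1178  0.1027] [-179.3   -0.8   -8.8] D [-55. 478. -18.] rows 11
[[-12, -42, 2, -0.1, -0.1, -0.8, 0.1], [-11, -42, 2, -0.1, -0.1, -0.8, 0.1], [-10, -42, 2, -0.1, -0.1, -0.8, 0.1], [-10, -43, 2, -0.1, -0.1, -0.8, 0.1], [-9, -43, 2, -0.1, -0.1, -0.8, 0.1]]
[[-9, -43, 2, -0.1, -0.1, -0.8, 0.1], [-8, -43, 2, -0.1, -0.1, -0.8, 0.1], [-7, -43, 2, -0.1, -0.1, -0.8, 0.1], [-7, -43, 2, -0.1, -0.1, -0.8, 0.1], [-6, -43, 2, -0.1, -0.1, -0.8, 0.1]]
[[-6, -43, 2, -0.1, -0.1, -0.8, 0.1]]
```

>>> move_arm:
  plan:
    - [-12,-42,0,0,0,-0.8,0.1]
    - [-11,-42,0,0,0,-0.8,0.1]
    - [-10,-42,0,0,0,-0.8,0.1]
    - [-10,-43,0,0,0,-0.8,0.1]
    - [-9,-43,0,0,0,-0.8,0.1]

```text
clock: 41.4
tool_pos: [0.5652, 0.0984, 0.1105]
ee_rot: [-179.6, -1.6, -5.3]
wrist_force: [0.8, -0.4, -0.3]
grip_width: 0.0486
```

>>> move_arm:
  plan:
    - [-9,-43,0,0,0,-0.8,0.1]
    - [-8,-43,0,0,0,-0.8,0.1]
    - [-7,-43,0,0,0,-0.8,0.1]
    - [-7,-43,0,0,0,-0.8,0.1]
    - [-10,-38,0,0,0,-0.8,0.1]

```text
clock: 41.9
tool_pos: [0.5367, 0.3198, 0.115]
ee_rot: [-179.6, -1.9, -1.1]
wrist_force: [0.5, -0.2, 0.6]
grip_width: 0.048
```

>>> move_arm:
  plan:
    - [-8,-15,0,0,-2,-0.8,0.1]
    - [0,-3,0,0,0,0,0.1]
    - [0,0,0,0,0,0,0.1]

```text
clock: 42.2
tool_pos: [0.5268, 0.3439, 0.1163]
ee_rot: [-179.5, -0.0, 0.1]
wrist_force: [0.8, -0.4, 0.6]
grip_width: 0.0486
```

```bash
python3 - <<'E'
from yel import *
from inbay import inbay
inbay('top','t5.png')
yel('wrist','w9.png')
wl(.531,.36,'P')
from go import plan
plan(.531,.36,.0015,0,30,.1)
E
```

```text
top S area 925 x -0.200..-0.015 y 0.006..0.099 med 0.044
wrist 3635 mid [0.6177 0.359 ] jaw yaw 5.6 L 0.167 +y
wrist 3312 mid [0.5423 0.3561] jaw yaw 2.2 L 0.167 -y
wrist P line at ey [0.5421 0.36  ] jaw yaw 2.6 ends [0.558 0.272] [0.535 0.439] height 0.0152
at [0.5272 0.3425 0.1162] [-179.5   -0.    -0. ] D [   4.   17. -140.] rows 5
[[1, -3, 28, -0.1, -0.0, -0.0, 0.1], [1, -3, 28, -0.1, -0.0, -0.0, 0.1], [1, -3, 28, -0.1, -0.0, -0.0, 0.1], [1, -3, 28, -0.1, -0.0, -0.0, 0.1], [1, -3, 28, -0.1, -0.0, -0.0, 0.1]]
```

View pics/w9.png

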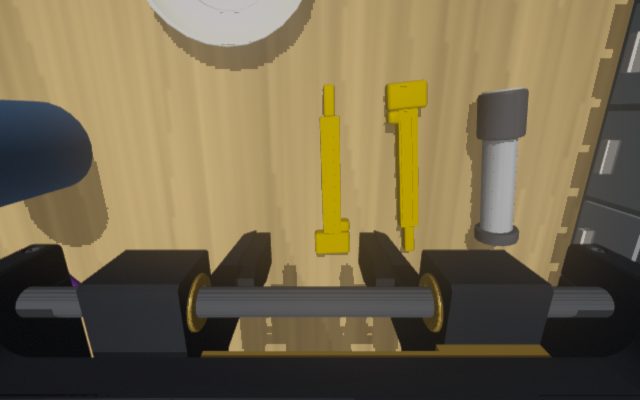

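The wrist view shows both yellow pegs, at (332,165) with its head towards the robot side and at (405,165). The torch is at (500,165). I'm taking the first.

>>> move_arm:
  plan:
    - [10,-14,30,0,0,-1.2,0.1]
    - [0,-3,30,0,0,-1.2,0.1]
    - [0,0,28,0,0,0,0.1]
    - [0,0,20,0,0,0,0.1]
    - [0,0,10,0,0,0,0.1]

```text
clock: 42.85
tool_pos: [0.544, 0.3553, -0.0012]
ee_rot: [-179.4, -0.5, 1.9]
wrist_force: [-0.0, -0.5, -0.0]
grip_width: 0.0487
```

>>> move_arm:
  plan:
    - [-3,-1,12,0,0,-0.5,0.1]
    - [0,0,7,0,0,0,0.1]
    - [0,0,2,0,0,0,0.1]

```text
clock: 43.15
tool_pos: [0.5417, 0.3543, -0.0237]
ee_rot: [-179.5, -0.5, 2.3]
wrist_force: [0.1, 0.5, 5.4]
grip_width: 0.0485
```

>>> move_arm:
  plan:
    - [0,0,1,0,0,0,-1]
    - [0,0,0,0,0,0,-1]
    - [0,0,0,0,0,0,-1]
    - [0,0,0,0,0,0,-1]
    - [0,0,0,0,0,0,-1]

```text
clock: 43.65
tool_pos: [0.5434, 0.3555, -0.0208]
ee_rot: [-179.4, -0.7, 2.3]
wrist_force: [0.6, -0.6, 0.4]
grip_width: 0.0173
```

>>> move_arm:
  plan:
    - [0,0,0,0,0,0,-1]
    - [0,0,-20,0,0,0,-1]
    - [0,0,-35,0,0,0,-1]
    - [0,0,-35,0,0,0,-1]
    - [0,0,-18,0,0,0,-1]

```text
clock: 44.15
tool_pos: [0.5389, 0.3526, 0.0856]
ee_rot: [-179.6, -0.2, 2.3]
wrist_force: [-0.1, 0.4, -0.5]
grip_width: 0.0172
```

```bash
python3 - <<'E'
from go import *
plan(*slot(-.105,-.068),.10,-9.1,44,-1)
E
```

```text
at [0.5389 0.3526 0.0856] [-179.6   -0.2    2.3] D [ -55. -452.  -11.] rows 11
[[-7, 41, 1, -0.0, -0.0, 1.0, -1], [-6, 41, 1, -0.0, -0.0, 1.0, -1], [-5, 41, 1, -0.0, -0.0, 1.0, -1], [-4, 41, 1, -0.0, -0.0, 1.0, -1], [-4, 41, 1, -0.0, -0.0, 1.0, -1]]
[[-3, 41, 1, -0.0, -0.0, 1.0, -1], [-2, 41, 1, -0.0, -0.0, 1.0, -1], [-1, 41, 1, -0.0, -0.0, 1.0, -1], [-1, 41, 1, -0.0, -0.0, 1.0, -1], [0, 41, 1, -0.0, -0.0, 1.0, -1]]
[[1, 41, 1, -0.0, -0.0, 1.0, -1]]
```

>>> move_arm:
  plan:
    - [-7,41,0,0,0,1,-1]
    - [-6,41,0,0,0,1,-1]
    - [-5,41,0,0,0,1,-1]
    - [-4,41,0,0,0,1,-1]
    - [-4,41,0,0,0,1,-1]

```text
clock: 44.65
tool_pos: [0.5171, 0.1473, 0.0891]
ee_rot: [-179.2, -0.9, -2.4]
wrist_force: [0.7, 0.1, -0.9]
grip_width: 0.0176
```

>>> move_arm:
  plan:
    - [-3,41,0,0,0,1,-1]
    - [-2,41,0,0,0,1,-1]
    - [-1,41,0,0,0,1,-1]
    - [-1,41,0,0,0,1,-1]
    - [0,38,0,0,0,1,-1]

```text
clock: 45.15
tool_pos: [0.4927, -0.0617, 0.0872]
ee_rot: [-179.2, -1.0, -7.6]
wrist_force: [-0.0, -0.5, -1.4]
grip_width: 0.0173
```

>>> move_arm:
  plan:
    - [0,25,0,0,0,1,-1]
    - [0,5,0,0,0,0,-1]
    - [0,0,0,0,0,0,-1]

```text
clock: 45.45
tool_pos: [0.4881, -0.0973, 0.0873]
ee_rot: [-179.2, -1.1, -9.0]
wrist_force: [0.7, 1.2, -0.6]
grip_width: 0.0176
```

```bash
python3 - <<'E'
from go import *
print(readout.observe()['grip_width'])
plan(*slot(-.105,-.071),.025,-9.1,42,-1)
E
```

```text
0.017643648089103077
at [ 0.4881 -0.0973  0.0873] [-179.2   -1.1   -9. ] D [ -8.  -2. -87.] rows 3
[[-3, 1, 29, -0.3, -0.4, 0.0, -1], [-3, 1, 29, -0.3, -0.4, 0.0, -1], [-3, 1, 29, -0.3, -0.4, 0.0, -1]]
```

>>> move_arm:
  plan:
    - [-8,4,24,0,-1,0,-1]
    - [0,0,22,0,0,0,-1]
    - [0,0,18,0,0,0,-1]
    - [0,0,8,0,0,0,-1]
    - [0,0,3,0,0,0,-1]

```text
clock: 45.95
tool_pos: [0.4823, -0.0943, 0.0112]
ee_rot: [-179.2, -0.3, -8.7]
wrist_force: [-0.2, -0.5, 1.1]
grip_width: 0.0178
```

>>> move_arm:
  plan:
    - [-1,5,6,0,0,0,-1]
    - [0,0,2,0,0,0,-1]
    - [0,0,0,0,0,0,-0.48]
    - [0,0,0,0,0,0,-0.48]
    - [0,0,0,0,0,0,-0.48]

```text
clock: 46.45
tool_pos: [0.4825, -0.0988, 0.0046]
ee_rot: [-179.3, -0.4, -8.6]
wrist_force: [-0.4, 0.6, 1.1]
grip_width: 0.0231
```

>>> move_arm:
  plan:
    - [0,0,-12,0,0,0,-0.48]
    - [0,0,-30,0,0,0,-0.48]
    - [0,0,-38,0,0,0,-0.48]

```text
clock: 46.75
tool_pos: [0.4782, -0.0984, 0.0842]
ee_rot: [-179.1, 0.1, -8.6]
wrist_force: [0.5, 0.8, 0.1]
grip_width: 0.023
```

```bash
python3 - <<'E'
from inbay import *
inbay('scene')
from go import plan
plan(.610,.355,.11,5.6,44,.1)
E
```

```text
scene S area 476 x -0.188..-0.011 y -0.025..0.051 med 0.029
scene P area 163 x -0.186..-0.023 y -0.098..-0.075 med -0.085
at [ 0.4824 -0.1002  0.091 ] [-179.3   -0.5   -8.6] D [128. 455.  -6.] rows 11
[[5, -43, 1, -0.1, -0.1, -1.3, 0.1], [6, -43, 1, -0.1, -0.1, -1.3, 0.1], [7, -42, 1, -0.1, -0.1, -1.3, 0.1], [8, -42, 1, -0.1, -0.1, -1.3, 0.1], [9, -42, 1, -0.1, -0.1, -1.3, 0.1]]
[[10, -42, 1, -0.1, -0.1, -1.3, 0.1], [11, -42, 1, -0.1, -0.1, -1.3, 0.1], [12, -41, 1, -0.1, -0.1, -1.3, 0.1], [13, -41, 1, -0.1, -0.1, -1.3, 0.1], [14, -41, 1, -0.1, -0.1, -1.3, 0.1]]
[[15, -40, 1, -0.1, -0.1, -1.3, 0.1]]
```

First plastic peg is in. Now the second.

>>> move_arm:
  plan:
    - [5,-43,0,0,0,-1.3,0.1]
    - [6,-43,0,0,0,-1.3,0.1]
    - [7,-42,0,0,0,-1.3,0.1]
    - [8,-42,0,0,0,-1.3,0.1]
    - [9,-42,0,0,0,-1.3,0.1]

```text
clock: 47.3
tool_pos: [0.5472, 0.1064, 0.1048]
ee_rot: [-179.6, -1.6, -2.5]
wrist_force: [1.3, -0.2, -0.8]
grip_width: 0.0482
```

>>> move_arm:
  plan:
    - [10,-42,0,0,0,-1.3,0.1]
    - [11,-42,0,0,0,-1.3,0.1]
    - [12,-41,0,0,0,-1.3,0.1]
    - [13,-41,0,0,0,-1.3,0.1]
    - [10,-36,0,0,0,-1.3,0.1]

```text
clock: 47.8
tool_pos: [0.6061, 0.3186, 0.1147]
ee_rot: [-179.8, -2.1, 4.3]
wrist_force: [0.2, 0.2, 0.2]
grip_width: 0.0488
```

>>> move_arm:
  plan:
    - [5,-18,0,0,-2,-1,0.1]
    - [0,-3,0,0,0,0,0.1]
    - [0,0,0,0,0,0,0.1]

```text
clock: 48.1
tool_pos: [0.6097, 0.3464, 0.1178]
ee_rot: [-179.7, -0.3, 5.7]
wrist_force: [0.3, -0.4, -0.4]
grip_width: 0.0481
```

```bash
python3 - <<'E'
from yel import *
from inbay import inbay
inbay('top','t6.png')
yel('wrist','w10.png')
print(readout.observe()['tool_pos'],readout.observe()['ee_rot'])
E
```

```text
top S area 923 x -0.200..-0.015 y 0.006..0.099 med 0.044
top P area 253 x -0.185..-0.024 y -0.085..-0.053 med -0.070
wrist 3574 mid [0.6168 0.359 ] jaw yaw 5.6 L 0.167 +y
[0.60970243 0.34522727 0.11777117] [-179.72119193   -0.3097475     5.62997501]
```

>>> move_arm:
  plan:
    - [6,-14,30,0,0,0,0.1]
    - [0,-3,30,0,0,0,0.1]
    - [0,0,28,0,0,0,0.1]
    - [0,0,20,0,0,0,0.1]
    - [0,0,12,0,0,0,0.1]

```text
clock: 48.7
tool_pos: [0.6186, 0.3572, 0.0002]
ee_rot: [-179.7, -0.8, 5.1]
wrist_force: [0.4, 0.3, -0.7]
grip_width: 0.0483
```

>>> move_arm:
  plan:
    - [-2,-2,12,0,0,-0.5,0.1]
    - [0,0,8,0,0,0,0.1]
    - [0,0,2,0,0,0,0.1]

```text
clock: 49.0
tool_pos: [0.6164, 0.3566, -0.0234]
ee_rot: [-179.7, -0.7, 5.5]
wrist_force: [0.7, 0.5, -0.3]
grip_width: 0.0482
```

>>> move_arm:
  plan:
    - [0,0,0,0,0,0,-1]
    - [0,0,0,0,0,0,-1]
    - [0,0,0,0,0,0,-1]
    - [0,0,0,0,0,0,-1]
    - [0,0,0,0,0,0,-1]

```text
clock: 49.5
tool_pos: [0.6186, 0.3576, -0.0201]
ee_rot: [-179.7, -1.0, 5.5]
wrist_force: [-0.3, 0.1, -0.3]
grip_width: 0.0176
```

>>> move_arm:
  plan:
    - [0,0,0,0,0,0,-1]
    - [0,0,-20,0,0,0,-1]
    - [0,0,-35,0,0,0,-1]
    - [0,0,-35,0,0,0,-1]
    - [0,0,-18,0,0,0,-1]

```text
clock: 50.0
tool_pos: [0.614, 0.3559, 0.0908]
ee_rot: [-179.8, -0.6, 5.5]
wrist_force: [-0.5, 1.1, 0.4]
grip_width: 0.0173
```

```bash
python3 - <<'E'
from go import *
plan(*slot(-.105,-.047),.10,-9.1,44,-1)
E
```

```text
at [0.614  0.3559 0.0908] [-179.8   -0.6    5.5] D [-110. -459.  -16.] rows 11
[[-14, 41, 1, -0.0, -0.1, 1.3, -1], [-13, 41, 1, -0.0, -0.1, 1.3, -1], [-12, 41, 1, -0.0, -0.1, 1.3, -1], [-11, 41, 1, -0.0, -0.1, 1.3, -1], [-10, 42, 1, -0.0, -0.1, 1.3, -1]]
[[-9, 42, 1, -0.0, -0.1, 1.3, -1], [-8, 42, 1, -0.0, -0.1, 1.3, -1], [-7, 42, 1, -0.0, -0.1, 1.3, -1], [-6, 42, 1, -0.0, -0.1, 1.3, -1], [-5, 43, 1, -0.0, -0.1, 1.3, -1]]
[[-4, 43, 1, -0.0, -0.1, 1.3, -1]]
```

>>> move_arm:
  plan:
    - [-14,41,0,0,0,1.3,-1]
    - [-13,41,0,0,0,1.3,-1]
    - [-12,41,0,0,0,1.3,-1]
    - [-11,41,0,0,0,1.3,-1]
    - [-10,42,0,0,0,1.3,-1]

```text
clock: 50.5
tool_pos: [0.5694, 0.148, 0.1032]
ee_rot: [-179.3, -1.8, -0.7]
wrist_force: [0.6, -0.4, -0.3]
grip_width: 0.0174
```

>>> move_arm:
  plan:
    - [-9,42,0,0,0,1.3,-1]
    - [-8,42,0,0,0,1.3,-1]
    - [-7,42,0,0,0,1.3,-1]
    - [-6,42,0,0,0,1.3,-1]
    - [-5,38,0,0,0,1.3,-1]

```text
clock: 51.0
tool_pos: [0.5223, -0.0642, 0.1085]
ee_rot: [-179.2, -2.4, -7.4]
wrist_force: [-0.1, 0.2, -0.7]
grip_width: 0.0177
```

>>> move_arm:
  plan:
    - [-3,25,0,0,0,1.3,-1]
    - [0,5,0,0,0,0,-1]
    - [0,0,0,0,0,0,-1]

```text
clock: 51.3
tool_pos: [0.5154, -0.0997, 0.1125]
ee_rot: [-179.3, -2.7, -9.2]
wrist_force: [0.8, -0.4, -1.0]
grip_width: 0.0172
```

```bash
python3 - <<'E'
from go import *
print(readout.observe()['grip_width'])
plan(*slot(-.105,-.046),.025,-9.1,42,-1)
E
```

```text
0.0172007501855065
at [ 0.5154 -0.0997  0.1125] [-179.3   -2.7   -9.2] D [ -10.   -3. -113.] rows 3
[[-5, 2, 37, -0.2, -0.9, -0.0, -1], [-4, 2, 37, -0.2, -0.9, -0.0, -1], [-4, 2, 37, -0.2, -0.9, -0.0, -1]]
```

>>> move_arm:
  plan:
    - [-10,4,30,0,-2.5,0,-1]
    - [-2,3,26,0,0,0,-1]
    - [0,0,22,0,0,0,-1]
    - [0,0,12,0,0,0,-1]
    - [0,0,4,0,0,0,-1]

```text
clock: 51.8
tool_pos: [0.5093, -0.0998, 0.0203]
ee_rot: [-179.3, -0.7, -8.7]
wrist_force: [-0.4, 0.2, -0.2]
grip_width: 0.0175
```

>>> move_arm:
  plan:
    - [-6,4,4,0,0,0,-1]
    - [0,0,5,0,0,0,-1]
    - [0,0,3,0,0,0,-1]

```text
clock: 52.1
tool_pos: [0.5041, -0.1021, 0.0093]
ee_rot: [-179.3, -0.8, -8.6]
wrist_force: [0.3, 0.6, 0.1]
grip_width: 0.0176
```

>>> move_arm:
  plan:
    - [-1,0,2,0,0,0,-0.5]
    - [0,0,0,0,0,0,-0.5]
    - [0,0,0,0,0,0,-0.5]

```text
clock: 52.4
tool_pos: [0.504, -0.1025, 0.0082]
ee_rot: [-179.4, -1.0, -8.6]
wrist_force: [-0.5, 0.0, -0.1]
grip_width: 0.0222
```

>>> move_arm:
  plan:
    - [0,0,-12,0,0,0,-0.5]
    - [0,0,-30,0,0,0,-0.5]
    - [0,0,-38,0,0,0,-0.5]
    - [0,-35,-30,0,0,0,-0.5]
    - [0,-40,0,0,0,0,-0.5]

```text
clock: 52.9
tool_pos: [0.5143, -0.0317, 0.1271]
ee_rot: [-179.4, -1.1, -9.0]
wrist_force: [0.9, -0.0, -0.2]
grip_width: 0.0219
```

>>> move_arm:
  plan:
    - [0,-40,0,0,0,0,-1]
    - [0,-40,0,0,0,0,-1]
    - [0,-25,0,0,0,0,-1]
    - [0,0,0,0,0,0,-1]

```text
clock: 53.3
tool_pos: [0.5341, 0.0788, 0.1366]
ee_rot: [-179.3, -1.8, -8.9]
wrist_force: [0.5, -0.6, -0.3]
grip_width: 0.0009
```

```bash
python3 - <<'E'
from inbay import *
inbay('top','t7.png'); inbay('scene','s7.png')
a=cv2.imread('pics/t7.png')[140:240,310:450]; b=cv2.imread('pics/s7.png')[165:255,160:320]
cv2.imwrite('pics/v4.png',np.hstack([cv2.resize(a,(400,290),interpolation=cv2.INTER_CUBIC),cv2.resize(b,(400,290),interpolation=cv2.INTER_CUBIC)]))
q=np.load('pics/t7.npz');c=(q['f'],q['cx'],q['cy'],q['T']);P=cloud(q['d'],c)
X=(P[...,:2]-O)@cx;Y=(P[...,:2]-O)@cy
for y0,y1 in((-.0,.1),(-.1,-.02)):
    m=(X>-.195)&(X<-.015)&(Y>y0)&(Y<y1); print('max heights',np.percentile(P[m][:,2],[50,95,99.5]).round(4))
print(readout.observe()['tool_pos'])
pegs('top')
E
```

```text
top S area 915 x -0.200..-0.015 y 0.006..0.099 med 0.044
top P area 543 x -0.189..-0.025 y -0.085..-0.032 med -0.058
scene S area 466 x -0.188..-0.011 y -0.025..0.050 med 0.028
scene P area 156 x -0.183..-0.023 y -0.102..-0.074 med -0.085
max heights [0.0125 0.0272 0.033 ]
max heights [0.012  0.0276 0.0338]
[0.53396011 0.07635251 0.13613665]
top S mid [0.7016 0.3678] jaw yaw 7.8 L 0.150 hook +y w 0.035
```

View pics/v4.png

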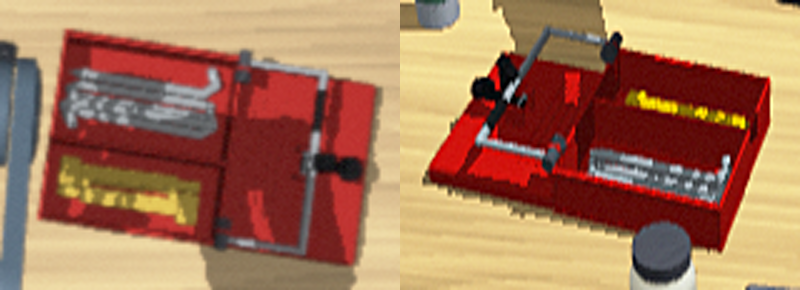

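All five steel and two plastic pegs are in their bays (tops ≤ 34 mm), the arm is still hooked, and no pegs are left on the bench. Next I press the button, a little to its rear, with the fingers closed.

```bash
python3 - <<'E'
from go import *
plan(*slot(.144,0),.16,-9.1,44,-1)
E
```

```text
at [0.5338 0.0756 0.1358] [-179.4   -1.7   -9.1] D [ -23. -432.   -1.] rows 10
[[5, 43, 0, -0.1, -0.2, 0.0, -1], [5, 43, 0, -0.1, -0.2, 0.0, -1], [5, 43, 0, -0.1, -0.2, 0.0, -1], [5, 43, 0, -0.1, -0.2, 0.0, -1], [5, 43, 0, -0.1, -0.2, 0.0, -1]]
[[5, 43, 0, -0.1, -0.2, 0.0, -1], [5, 43, 0, -0.1, -0.2, 0.0, -1], [5, 43, 0, -0.1, -0.2, 0.0, -1], [5, 43, 0, -0.1, -0.2, 0.0, -1], [5, 43, 0, -0.1, -0.2, 0.0, -1]]
```

>>> move_arm:
  plan:
    - [5,43,-2,0,0,0,-1]
    - [5,43,0,0,0,0,-1]
    - [5,43,0,0,0,0,-1]
    - [5,43,0,0,0,0,-1]
    - [5,43,0,0,0,0,-1]

```text
clock: 53.95
tool_pos: [0.522, -0.1491, 0.1371]
ee_rot: [-179.4, -1.7, -9.0]
wrist_force: [1.3, 0.2, -0.3]
grip_width: 0.0006
```

>>> move_arm:
  plan:
    - [5,43,0,0,0,0,-1]
    - [5,43,0,0,0,0,-1]
    - [5,43,0,0,0,0,-1]
    - [5,40,0,0,0,0,-1]
    - [5,30,0,0,0,0,-1]

```text
clock: 54.45
tool_pos: [0.5064, -0.3676, 0.1364]
ee_rot: [-179.5, -1.6, -9.8]
wrist_force: [-0.4, 0.1, -0.2]
grip_width: 0.0005
```

>>> move_arm:
  plan:
    - [0,0,0,0,0,0,-1]
    - [0,0,0,0,0,0,-1]

```text
clock: 54.65
tool_pos: [0.5026, -0.3746, 0.1361]
ee_rot: [-179.5, -1.6, -10.3]
wrist_force: [-0.4, 0.0, -0.2]
grip_width: 0.0003
```

```bash
python3 - <<'E'
from go import *
plan(*slot(.144,0),.055,-9.1,44,-1)
print(readout.observe()['joints'])
E
```

```text
at [ 0.5026 -0.3746  0.1361] [-179.5   -1.6  -10.3] D [   9.   19. -106.] rows 3
[[1, -6, 35, -0.1, -0.5, -0.4, -1], [1, -6, 35, -0.1, -0.5, -0.4, -1], [1, -6, 35, -0.1, -0.5, -0.4, -1]]
[-48.26884693  20.31009294  89.21515805   1.44361871  69.50467709
 -38.4649639 ]
```

>>> move_arm:
  plan:
    - [5,-17,20,0,-1.6,-1,-1]
    - [0,0,25,0,0,0,-1]
    - [0,0,15,0,0,0,-1]
    - [0,0,5,0,0,0,-1]
    - [0,0,0,0,0,0,-1]

```text
clock: 55.15
tool_pos: [0.5095, -0.3567, 0.0706]
ee_rot: [-179.5, 0.1, -9.4]
wrist_force: [0.5, -1.0, -0.3]
grip_width: 0.0005
```

```bash
python3 - <<'E'
from go import *
plan(*slot(.143,0),.05,-9.1,44,-1)
E
```

```text
at [ 0.5095 -0.3567  0.0706] [-1.795e+02  1.000e-01 -9.400e+00] D [  2.   2. -46.] rows 2
[[1, -1, 23, -0.2, 0.0, -0.1, -1], [1, -1, 23, -0.2, 0.0, -0.1, -1]]
```

>>> move_arm:
  plan:
    - [1,-1,15,0,0,0,-1]
    - [0,0,14,0,0,0,-1]
    - [0,0,10,0,0,0,-1]
    - [0,0,6,0,0,0,-1]
    - [0,0,5,0,0,0,-1]

```text
clock: 55.65
tool_pos: [0.5123, -0.3575, 0.0199]
ee_rot: [-179.8, -0.2, -9.3]
wrist_force: [-0.5, -2.9, 2.6]
grip_width: 0.0003
```

>>> move_arm:
  plan:
    - [0,0,4,0,0,0,-1]
    - [0,0,3,0,0,0,-1]

```text
clock: 55.85
tool_pos: [0.5124, -0.3579, 0.0124]
ee_rot: [-179.8, -0.2, -9.4]
wrist_force: [0.3, -0.3, 1.3]
grip_width: 0.0005
```

>>> move_arm:
  plan:
    - [0,0,3,0,0,0,-1]
    - [0,0,0,0,0,0,-1]
    - [0,0,-15,0,0,0,-1]
    - [0,0,-30,0,0,0,-1]
    - [0,0,-35,0,0,0,-1]

```text
clock: 56.35
tool_pos: [0.5092, -0.3547, 0.0872]
ee_rot: [-179.4, 0.3, -9.4]
wrist_force: [0.3, 0.9, -0.3]
grip_width: 0.0004
```

>>> move_arm:
  plan:
    - [0,0,-40,0,0,0,-1]
    - [-30,0,-30,0,0,0,-1]
    - [-45,0,0,0,0,0,-1]
    - [-45,0,0,0,0,0,-1]
    - [-30,0,0,0,0,0,-1]

```text
clock: 56.85
tool_pos: [0.3637, -0.3333, 0.1728]
ee_rot: [180.0, -0.6, -9.1]
wrist_force: [-0.1, 0.3, -0.7]
grip_width: 0.0006
```

```bash
python3 - <<'E'
from inbay import *
print(readout.observe()['tool_pos'])
inbay('top','t8.png'); shot('scene','s8.png')
a=cv2.imread('pics/t8.png')[90:290,130:500]; b=cv2.imread('pics/s8.png')[165:255,160:320]
cv2.imwrite('pics/v5.png',np.hstack([cv2.resize(a,(400,216),interpolation=cv2.INTER_CUBIC),cv2.resize(b,(384,216),interpolation=cv2.INTER_CUBIC)]))
for n in('t8','s8'):
    q=np.load(f'pics/{n}.npz');c=(q['f'],q['cx'],q['cy'],q['T']);P=cloud(q['d'],c)
    X=(P[...,:2]-O)@cx;Y=(P[...,:2]-O)@cy;m=(abs(P[...,2]-.063)<.012)&(X<-.03)&(X>-.2)&(abs(Y)<.1)
    print(n,m.sum(),'bar X',np.percentile(X[m],[10,50,90]).round(3),'z',np.percentile(P[m][:,2],[50,90]).round(4))
E
```

```text
[ 0.36366724 -0.33332599  0.1727605 ]
top P area 309 x -0.189..-0.096 y -0.078..-0.031 med -0.055
top P area 199 x -0.080..-0.024 y -0.085..-0.036 med -0.060
t8 270 bar X [-0.097 -0.091 -0.065] z [0.0631 0.0686]
s8 237 bar X [-0.142 -0.094 -0.059] z [0.0634 0.0665]
```

View pics/v5.png

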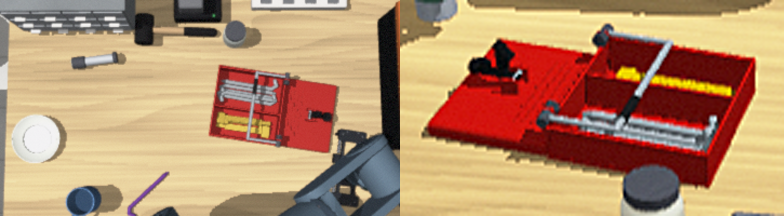

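The arm is shut over the pegs (bar at caddy x ≈ -92 mm, its top at about 65 mm, as at the start). The bystanders are in place and the hand is clear.

```bash
python3 -c "
from h import *
s=readout.observe();print(s['wrist_force'],s['clock']);print(manip.close_job())"
```

```text
[ 0.23515986 -0.03384165 -0.01716493] 56.95
the job is handed in; nothing more can be done
None
```

The pegs are packed and the job is handed in at 57 s. I hooked the arm back under its catch, laid the five steel pegs in the wide bay and the two plastic pegs in the narrow bay. Then I pressed the release button and the arm snapped shut.

**Last checks:**
- **Arm:** it is shut, with the bar at caddy x about -92 mm and its top at about 65 mm, as at the start. I inferred this from the camera depth; the joint angle itself cannot be read.
- **Pegs:** just before release, peg tops were at most 34 mm above the bench and no pegs were left on it. After release I checked their places by eye in the pictures. The wide bay's blobs dropped out of the automatic check, because the shut bar merged with the steel pegs.
- **Bystanders:** the mallet, torch, saucer, mug, jar and purple look-alike looked unmoved in the last pictures, but I did not measure them. The spray can was mostly out of frame or hidden, so I did not check it. The hand was clear of everything, with a wrist force near 0 N.

**What went wrong or disagreed on the way:**
- **Fingertips short:** they end about 20–25 mm short of the reported TCP. The first close on the bar and the first close on a steel peg came up empty, and I fixed this by commanding that much lower.
- **Drift:** the tool drifted a few mm after quick moves, so I corrected before each grasp and release.
- **Scene camera:** it read steel peg positions about 4 mm nearer the robot than the top and wrist cameras, and I used the latter two. It also read the first plastic peg about 10 mm off, because the peg was partly hidden.

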